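Fetch the ink pot from behind the front row and put the row back

TASK

I need the low ink pot that stands in the shallow plywood tray behind a row of three taller containers. First clear all three containers onto the rubber side mat, standing fully on it, and leave the pot where it is meanwhile; with the three still on the mat, set the pot in the middle of the scale's round pan, and only then put each container back just where it stood in the tray. Keep all four upright and leave the mug, the squeegee and the roll of tape alone.

Things in the scene. Friction and masses are not known exactly. Their poses are not given: they have to be found in the camera images.
- tray: Fixed shallow plywood tray, 200 (its x) x 280 (its y) mm, floor 5 mm thick, rim 12 mm high over the bench, walls 5 mm. Origin: centre of its underside, on the bench. At the start the three tall containers stand on its floor in a row along its y, about 45 mm on the robot's side (-x) of its centre, about 76 mm from centre to centre, in shuffled order; the pot stands behind the row, on the +x side. The tray may be turned a little.
- tub_mid (a point): Wide round white tub, 110 mm tall, body 62 mm diameter, the top 13 mm is a flat lid of 66 mm diameter. About 0.3 to 0.55 kg. The point is its centre, 55 mm above its underside; z up along its axis.
- bottle_mid (a point): Slim round white bottle, 122 mm tall: straight body of 50 mm diameter up to 98 mm, then a sloping shoulder and a narrow cap of 28 mm diameter. About 0.2 to 0.4 kg. The point is on its axis, 61 mm above its underside; z up.
- canister_mid (a point): Square white canister, 116 mm tall, body 54 x 54 mm, the top 12 mm is a lid of 57 x 57 mm. About 0.3 to 0.55 kg. The point is its centre, 58 mm above its underside; x and y are normal to its flat sides, z up. Roughly square to the tray.
- pot_mid (a point): Low round ink pot, 50 mm tall: white body of 56 mm diameter, the top 16 mm is a black lid of 58 mm diameter. About 0.15 to 0.3 kg. The point is its centre, 25 mm above its underside; z up.
- mat: Fixed dark rubber mat, the side area, 300 (its x) x 140 (its y) mm, 4 mm thick, with room for the three containers in a row along its x. Origin: centre of its underside. It lies to one side of the tray, left or right; the scale lies on the other side.
- pan (a point): Centre of the upper face of the scale's round aluminium pan, 124 mm diameter, 32 mm above the bench. The scale is a fixed grey bench scale with a 200 x 160 mm body and a display on the robot's side; the pan does not move.
- mug: Bystander: steel mug, 76 mm diameter, 80 mm tall, standing loose beyond the tray. Origin: centre of its underside.
- squeegee: Bystander: wooden squeegee lying loose beyond the tray, 240 mm long (its y), about 60 mm wide, 22 mm high. Origin: under the wooden part's centre.
- tape: Bystander: loose roll of brown tape lying flat beyond the tray, to the left, 70 mm outer diameter, 24 mm high. Origin: centre of its underside.

How it is judged:
By the outcome, as a careful person would: the job done as asked, in the order asked, and still so for the second after the job is handed in, with the robot touching nothing.
It also fails if it takes over 138 s, if anything falls off the work surface, if the arm or the gripper's body presses on something with over 40 N, if the wrist force passes 120 N, or if a joint passes its speed limit or range.

ROBOT

A 6-joint arm with a two-finger parallel gripper is mounted at the origin on the work surface. World frame = base frame: x ahead of the robot, y to its left, z up, the work surface at z = 0. Lengths are in mm, angles in rad, forces in N, time in s.
With the tool pointing down it reaches from about 300 to 775 mm from the base axis. Payload 14.6 kg.
Tool frame: the origin (TCP) lies midway between the tips of the shut fingers; the grasp point (between the pads) lies 19 mm behind it; z points along the fingers, y is the direction in which the jaws open and shut (so a half turn about z gives the same grasp; the last joint's range is limited). The gripper opens to 94 mm and grips with 3 to 60 N. Pads are 16 mm wide; open, the fingers measure 119 mm over their backs; the gripper's body (75 mm by 177 mm) begins 78 mm behind the grasp point.
Start: joints at [-1.373, 0.3, 1.521, -0, 1.321, -0.067], TCP at [143.937, -530.821, 165.646] pointing down, gripper open.
Joint ranges: [-3.03, 3.03], [-0.79, 2.21], [0.23, 2.52], [-1.04, 4.18], [0, 3.07], [-2.55, 2.55]. Speed limits (rad/s): [2.22, 2.22, 2.57, 3.14, 3.14, 3.14].

INTERFACE

Orientations are given as [roll, pitch, yaw] about the fixed x, y, z axes, in that order (R = Rz(yaw) Ry(pitch) Rx(roll)).
In Python, from cell import manip gives the robot as it stands.
- The arm moves only by the tool play_rows, never from a script. Its argument "commands" is a list of rows, each an object of numbers: "x", "y", "z": the shift along the tool's x, y, z in m; "wx", "wy", "wz": the turn, a rotation vector about the tool's x, y, z in degrees; "grip": the opening, from 0 (shut) to 1 (fully open). In form: [{"x": .., "y": .., "z": .., "wx": .., "wy": .., "wz": .., "grip": ..}, ...]. A call has 1 to 20 rows; each row shifts and turns the commanded pose from where the row before left it, along the tool's axes as they then stand; what a row does not reach is not made up. A row lasts 1/8 s, in which the tool goes at most 62.5 mm and 10.7 degrees, less where a joint would pass 70% of its speed; a pose out of reach is approached as far as the arm can. A call is refused whole if a number of a shift passes 0.0625 or a number of a turn 10.7, either way. A call with a gripper value outside its range is refused whole. The fingers move at their own pace and stop on an object; "squeeze" is the grip in N (left out, the last holds). Time passes only in rows, so rows that do not move let the fingers close. It gives the time, the measured TCP pose, the force and the opening at its end, in the units of the state.
- manip.read_state(): the state, without advancing time (a new reading comes with each control period).
- manip.camera(name): name is "side" or "top"; returns (picture, depth): 480x640x3 uint8, red, green, blue; 480x640 float32, mm along the optical axis (not along the pixel's ray), 0 where there is no reading.
- manip.camera_info(name): a dict with "intrinsics" (3x3 intrinsics, pixels), "camera_from_world" (4x4, takes a point from world to camera coordinates). Camera axes: x right, y up, looking along -z (the intrinsics and any distortion apply to the point x, -y, -z); pixel columns grow to the right and rows downward; lengths in mm; the calibration is good to about 2 mm. A picture is of the moment at which its call begins. camera_info takes no time and is no camera call.
- manip.sign_off(): hands the job in, once; it reports no verdict.
The state is a dict: "clock": time; "joints": joint angles; "qd": joint speeds; "effort": joint torques, N m; "eef_pos": TCP position; "eef_rot": TCP orientation; "wrist_force": force on the tool from outside, world axes, zero at the start; "moment": the same for the moment, N m; "finger_gap": finger opening in mm.
Only numpy, scipy, OpenCV 4.12 (cv2) and the standard library are available. Lean on these libraries where they do the work, as an engineer would, in place of code of your own. Each camera call takes 0.05 s, during which the arm holds its last target.

## Working session

There is one attempt and no reset: what is moved stays moved. The work goes in short steps, Python scripts to look and compute and a tool call to move; the robot and the scene stay as the last step left them, time stands still between calls to the robot, and variables do not carry over. Pictures are saved under pics/ and viewed, and the job is handed in when it is done.

Besides the shell and the picture viewer there is one more tool, called after "Request:" in YAML: its name, and indented under it one key for each argument. play_rows: Moves the arm, as the interface text tells. Its arguments: {"type":"object","properties":{"commands":{"type":"array"},"squeeze":{"type":"number"}},"required":["commands"]}

```bash
ls; mkdir -p pics; python3 - <<'E'
from cell import manip
import cv2,numpy as np
print(manip.read_state())
for n in ("top","side"):
    im,d=manip.camera(n); i=manip.camera_info(n); print(n,i)
    cv2.imwrite(f"pics/{n}0.png",im[:,:,::-1]); np.save(f"pics/{n}0d.npy",d)
E
```

```text
pics
{'clock': 0.0, 'joints': array([-1.37259809e+00,  3.00501599e-01,  1.52158601e+00, -5.20637637e-06,
        1.32066245e+00, -6.66217107e-02]), 'qd': array([-1.03837033e-03,  5.51520156e-04, -1.23552546e-03,  7.80264384e-04,
        3.15426655e-05, -9.50723982e-04]), 'effort': array([ 3.87135791e-03, -5.31803513e+01, -3.52733946e+01,  7.10428390e-02,
        2.43738864e-02, -9.42697943e-05]), 'eef_pos': array([ 143.87912307, -530.53468421,  165.06753088]), 'eef_rot': array([-3.14043748e+00, -7.20197904e-05,  2.64821202e-01]), 'wrist_force': array([-0.13872248, -0.49390268,  0.07826845]), 'moment': array([ 0.01458797,  0.00131831, -0.0343216 ]), 'finger_gap': 93.75663463931802}
top {'intrinsics': array([[528.3647902 ,   0.        , 325.55384664],
       [  0.        , 528.3647902 , 235.6073139 ],
       [  0.        ,   0.        ,   1.        ]]), 'camera_from_world': array([[ 2.87479017e-02, -9.99532246e-01,  1.04329682e-02,
        -1.61416156e+01],
       [ 9.96627982e-01,  2.94637058e-02,  7.65803857e-02,
        -6.29247314e+02],
       [-7.68519588e-02,  8.19626260e-03,  9.97008825e-01,
        -1.20406544e+03],
       [ 0.00000000e+00,  0.00000000e+00,  0.00000000e+00,
         1.00000000e+00]])}
side {'intrinsics': array([[486.78276564,   0.        , 317.10691502],
       [  0.        , 486.78276564, 245.78467462],
       [  0.        ,   0.        ,   1.        ]]), 'camera_from_world': array([[ 9.91009882e-01, -1.33722310e-01,  4.21394635e-03,
        -6.02754265e+02],
       [ 9.85493003e-02,  7.50921981e-01,  6.52996336e-01,
        -1.28650318e+02],
       [-9.04845235e-02, -6.46710540e-01,  7.57349344e-01,
        -1.07708449e+03],
       [ 0.00000000e+00,  0.00000000e+00,  0.00000000e+00,
         1.00000000e+00]])}
```

View pics/top0.png

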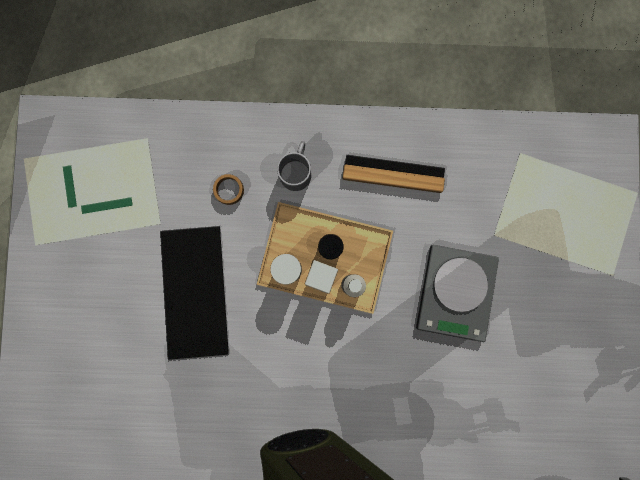

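View pics/side0.png

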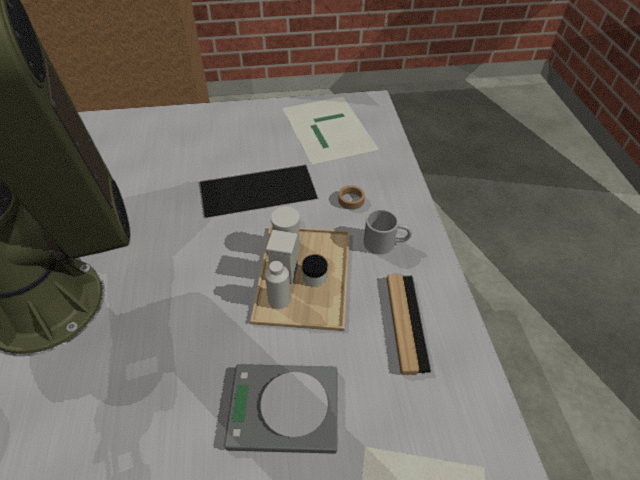

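The top view shows the mat on the left (195,293), tray at (325,258), tub (286,269), canister (322,277), bottle (354,286), pot (331,246), and pan (461,285). Mug, tape and squeegee are beyond the tray. Measuring next.

```bash
cat > h.py <<'E'
import numpy as np,cv2
from cell import manip
def cam(n):
    i=manip.camera_info(n); return i["intrinsics"],i["camera_from_world"]
def ray(n,uv,z):
    K,T=cam(n); uv=np.atleast_2d(np.asarray(uv,float))
    d=np.c_[(uv[:,0]-K[0,2])/K[0,0],-(uv[:,1]-K[1,2])/K[1,1],-np.ones(len(uv))]
    R,t=T[:3,:3],T[:3,3]; c=-R.T@t; w=d@R
    s=(z-c[2])/w[:,2]; return c+s[:,None]*w
def cloud(n,D):
    K,T=cam(n); v,u=np.mgrid[:480,:640]
    P=np.stack([(u-K[0,2])/K[0,0]*D,-(v-K[1,2])/K[1,1]*D,-D],-1)-T[:3,3]
    return P@T[:3,:3]
def proj(n,P):
    K,T=cam(n); p=np.atleast_2d(P)@T[:3,:3].T+T[:3,3]
    return np.c_[K[0,0]*p[:,0]/-p[:,2]+K[0,2],K[1,1]*p[:,1]/p[:,2]+K[1,2]]
def comps(mask,amin=30):
    n,l,s,c=cv2.connectedComponentsWithStats(mask.astype(np.uint8),connectivity=4)
    return [(l==i,s[i],c[i]) for i in range(1,n) if s[i][4]>=amin]
E
cat > m.py <<'E'
import sys
from h import *
tag=sys.argv[1]
for n in ("top","side"):
    im=cv2.imread(f"pics/{n}{tag}.png"); D=np.load(f"pics/{n}{tag}d.npy"); W=cloud(n,D)
    roi=(W[...,0]>300)&(W[...,0]<900)&(abs(W[...,1])<450)&(D>0)
    print(n,"bench z",np.median(W[...,2][roi]))
    for lo,hi in ((116,132),(101,132),(44,60),(26,38),(70,86)):
        m=roi&(W[...,2]>lo)&(W[...,2]<hi)
        for mm,s,c in comps(m,40):
            p=W[mm]; print(n,(lo,hi),"px",np.round(c),"area",s[4],"mean",p.mean(0).round(1),"mid",((p.min(0)+p.max(0))/2).round(1),"ext",np.ptp(p,axis=0).round(1))
E
python3 m.py 0
python3 - <<'E'
from h import *
im=cv2.imread("pics/top0.png"); hsv=cv2.cvtColor(im,cv2.COLOR_BGR2HSV)
g=hsv[...,2]
# mat
for mm,s,c in comps((g<25),500):
    cs,_=cv2.findContours(mm.astype(np.uint8),0,2); r=cv2.minAreaRect(cs[0]); b=cv2.boxPoints(r); w=ray("top",b,4)
    print("dark",c,s[4],w.round(0)[:,:2].tolist(),w.mean(0))
wood=(hsv[...,0]>8)&(hsv[...,0]<28)&(hsv[...,1]>70)
for mm,s,c in comps(wood,200):
    cs,_=cv2.findContours(mm.astype(np.uint8),0,2); k=max(cs,key=cv2.contourArea); r=cv2.minAreaRect(k); b=cv2.boxPoints(r); w=ray("top",b,12)
    print("wood",c.round(),s[4],r,w.round(0)[:,:2].tolist(),w.mean(0).round(1))
E
```

```text
top bench z 1.5070151216808287
top (116, 132) px [321. 276.] area 703 mean [534.8  10.2 121. ] mid [534.6  10.1 122.4] ext [69.2 67.4 12.4]
top (116, 132) px [355. 285.] area 136 mean [517.6 -61.6 126.6] mid [517.6 -61.5 123.8] ext [27.4 27.2 15.6]
top (101, 132) px [285. 269.] area 734 mean [548.9  87.  115.1] mid [548.4  87.7 113.9] ext [64.4 64.7 15.9]
top (101, 132) px [321. 276.] area 711 mean [534.8  10.3 121. ] mid [534.6  10.2 121.4] ext [69.2 67.7 14.3]
top (101, 132) px [354. 285.] area 408 mean [517.8 -61.1 114.3] mid [518.2 -61.6 116.4] ext [47.5 47.5 30.5]
top (44, 60) px [292. 158.] area 42 mean [803.3  84.4  52.3] mid [800.6  82.3  52.3] ext [16.5 50.4 15.3]
top (44, 60) px [330. 246.] area 497 mean [603.8  -9.1  55.1] mid [604.   -9.3  53.1] ext [55.1 56.5 13.6]
top (26, 38) px [460. 284.] area 2257 mean [ 525.8 -311.2   31.9] mid [ 525.5 -311.3   31.9] ext [131.4 125.   11.7]
top (70, 86) px [293. 168.] area 224 mean [775.   79.1  79. ] mid [774.4  79.   77.7] ext [76.7 74.6 15.4]
side bench z 2.223158520047015
side (116, 132) px [284. 215.] area 255 mean [544.5  89.
[... 2510 characters left out ...]
), (101.64611053466797, 17.40009307861328), 7.72182559967041) [[766.0, -32.0], [807.0, -37.0], [782.0, -277.0], [740.0, -272.0]] [ 773.6 -154.5   12. ]
wood [228. 189.] 373 ((227.75003051757812, 189.25001525878906), (29.698484420776367, 28.991378784179688), 45.0) [[732.0, 285.0], [783.0, 239.0], [734.0, 187.0], [684.0, 233.0]] [733.3 235.9  12. ]
wood [327. 254.] 7776 ((324.82354736328125, 257.2059020996094), (120.05513000488281, 85.3725357055664), 14.03624439239502) [[513.0, 160.0], [708.0, 119.0], [648.0, -157.0], [453.0, -113.0]] [580.3   2.4  12. ]
wood [327. 465.] 1395 ((332.0, 462.0), (34.0, 82.0), 90.0) [[150.0, 67.0], [155.0, -120.0], [80.0, -121.0], [75.0, 64.0]] [114.9 -27.5  12. ]
```

```bash
python3 - <<'E'
import cv2,numpy as np
im=cv2.imread("pics/top0.png"); cv2.imwrite("pics/t0z.png",cv2.resize(im[190:330,240:420],None,fx=4.4,fy=4.2,interpolation=2))
im=cv2.imread("pics/side0.png"); cv2.imwrite("pics/s0z.png",cv2.resize(im[190:340,230:390],None,fx=4,fy=4,interpolation=2))
E
```

```text
(no output)
```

View pics/t0z.png

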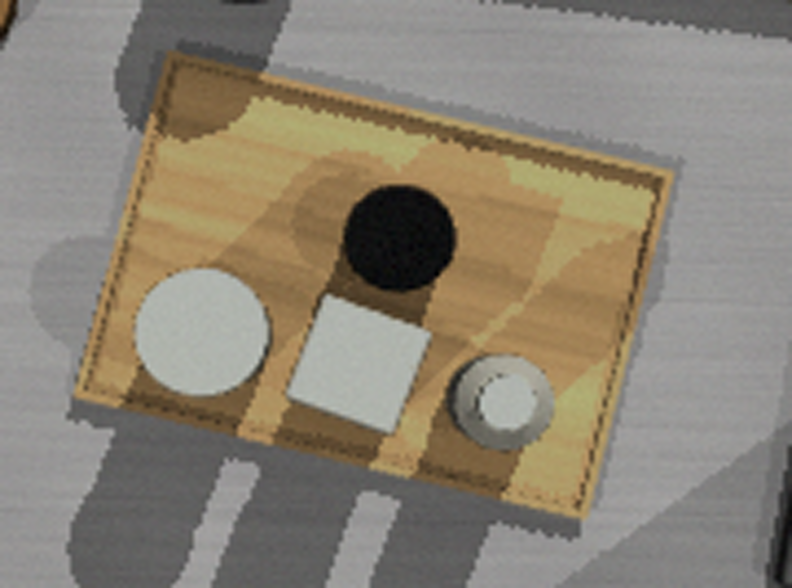

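View pics/s0z.png

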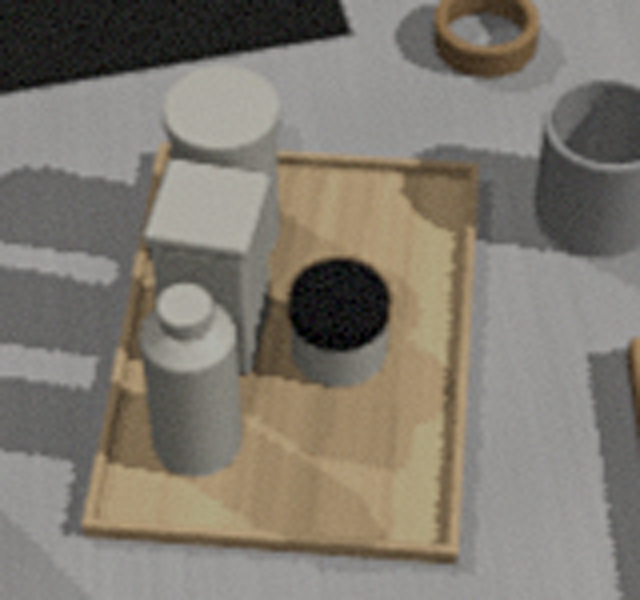

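```bash
cat > c.py <<'E'
import sys
from h import *
tag=sys.argv[1]
im=cv2.imread(f"pics/top{tag}.png"); D=np.load(f"pics/top{tag}d.npy"); W=cloud("top",D)
g=im.max(2)
roi=(W[...,0]>300)&(W[...,0]<720)&(W[...,1]>-400)&(W[...,1]<450)
# bright lids refined by brightness + height, circle/rect on known lid plane
for mm,s,c in comps(roi&(W[...,2]>101)&(W[...,2]<140)&(g>100),60):
    cs,_=cv2.findContours(mm.astype(np.uint8),0,1); k=max(cs,key=cv2.contourArea)
    for z in (115,121):
        w=ray("top",k[:,0,:],z)[:,:2].astype(np.float32); (a,b),r=cv2.minEnclosingCircle(w); R=cv2.minAreaRect(w)
        print(c.round(1),s[4],z,"moment",ray("top",[c],z).round(1)[0,:2],"circ",round(a,1),round(b,1),round(r,1),"rect",np.round(R[0],1),np.round(R[1],1),round(R[2],1))
E
python3 c.py 0
python3 - <<'E'
from h import *
im=cv2.imread("pics/top0.png");g=im.max(2)
a=np.zeros_like(g); a[255:300,300:340]=1
m=((g>150)&(a>0))
for mm,s,c in comps(m,100):
  cs,_=cv2.findContours(mm.astype(np.uint8),0,1); k=max(cs,key=cv2.contourArea)
  w=ray("top",k[:,0,:],121)[:,:2].astype(np.float32);R=cv2.minAreaRect(w);print(s[4],c,R)
  # PCA-free: approx polygon
  p=cv2.approxPolyDP(w[:,None],8,True)[:,0]; e=np.diff(np.r_[p,p[:1]],axis=0); print(p, np.degrees(np.arctan2(e[:,1],e[:,0])))
# pan & pot
D=np.load("pics/top0d.npy");W=cloud("top",D)
E
```

```text
[285.2 268.7] 730 115 moment [549.   87.2] circ 548.9 87.1 32.7 rect [549.2  87.3] [63.3 64.8] 65.2
[285.2 268.7] 730 121 moment [548.9  86.8] circ 548.8 86.7 32.5 rect [549.1  86.9] [62.9 64.5] 65.2
[321.  276.3] 706 115 moment [534.9  10.2] circ 534.5 10.2 38.3 rect [535.   10.4] [57.1 56.7] 71.1
[321.  276.3] 706 121 moment [534.9  10.2] circ 534.5 10.2 38.1 rect [535.   10.4] [56.8 56.4] 71.1
[354.6 285. ] 378 115 moment [518.4 -62.3] circ 518.0 -61.6 24.1 rect [518.4 -62. ] [46.9 44.9] 1.5
[354.6 285. ] 378 121 moment [518.4 -61.9] circ 518.0 -61.2 23.9 rect [518.5 -61.6] [46.6 44.7] 1.5
818 [323.60391198 278.71026895] ((526.5426025390625, 5.111579895019531), (71.01016235351562, 72.28980255126953), 74.77104187011719)
[[569.10284    26.136723 ]
 [519.7135     43.767963 ]
 [504.2548     -7.7061725]
 [487.19498    -1.8207237]
 [487.67545   -18.78903  ]
 [538.7439    -28.035822 ]
 [519.17804   -11.539084 ]
 [553.61774   -27.63705  ]] [ 160.35422  -106.71606   160.96613   -88.37806   -10.263158  139.86446
  -25.052547   73.9353  ]
148 [303.41216216 277.79054054] ((526.7000732421875, 46.864192962646484), (17.16677474975586, 65.79144287109375), 82.36731719970703)
[[558.21045   34.33241 ]
 [557.71674   51.367783]
 [494.1239    51.443367]] [ 91.660065 179.9319   -14.949121]
```

Request:
play_rows:
  commands:
    - {"z":-0.006,"wz":-9.3,"grip":1}
    - {"z":-0.006,"wz":-9.3,"grip":1}
    - {"z":-0.006,"wz":-9.3,"grip":1}
    - {"z":-0.006,"wz":-9.3,"grip":1}
    - {"z":-0.006,"wz":-9.3,"grip":1}
    - {"z":-0.006,"wz":-9.4,"grip":1}
    - {"grip":1}
    - {"grip":1}
  squeeze: 30

```text
$.commands[0]: bad value
```

```bash
cat > go.py <<'E'
import sys
from h import *
from scipy.spatial.transform import Rotation as Ro
# usage: go.py x y z [yawdeg]  -> tool-frame shift (mm) from measured pose
s=manip.read_state(); p=np.array(s["eef_pos"]); r=Ro.from_euler("xyz",s["eef_rot"])
t=np.array([float(a) for a in sys.argv[1:4]])
d=r.inv().apply(t-p)
print("t",round(s["clock"],2),"pos",p.round(1),"rpy",np.degrees(s["eef_rot"]).round(2),"gap",round(s["finger_gap"],1),"F",s["wrist_force"].round(1))
print("shift mm tool",d.round(1),"len",np.linalg.norm(d).round(1))
E
python3 go.py 547.8 87 200
```

```text
t 0.1 pos [ 143.9 -530.6  165.2] rpy [-179.94   -0.     15.17] gap 93.8 F [-0.6  1.   0.3]
shift mm tool [ 551.5 -490.3  -34.3] len 738.7
```

Request:
play_rows:
  commands:
    - {"x":0.0,"y":0.0,"z":-0.006,"wx":0.0,"wy":0.0,"wz":-9.3,"grip":1.0}
    - {"x":0.0,"y":0.0,"z":-0.006,"wx":0.0,"wy":0.0,"wz":-9.3,"grip":1.0}
    - {"x":0.0,"y":0.0,"z":-0.006,"wx":0.0,"wy":0.0,"wz":-9.3,"grip":1.0}
    - {"x":0.0,"y":0.0,"z":-0.006,"wx":0.0,"wy":0.0,"wz":-9.3,"grip":1.0}
    - {"x":0.0,"y":0.0,"z":-0.006,"wx":0.0,"wy":0.0,"wz":-9.3,"grip":1.0}
    - {"x":0.0,"y":0.0,"z":-0.006,"wx":0.0,"wy":0.0,"wz":-9.4,"grip":1.0}
    - {"x":0.0,"y":0.0,"z":0.0,"wx":0.0,"wy":0.0,"wz":0.0,"grip":1.0}
  squeeze: 30

```text
clock: 0.98
eef_pos: [143.9, -530.8, 201.7]
eef_rot: [3.142, 0.0, 1.239]
wrist_force: [-0.2, -0.1, -0.8]
finger_gap: 94.3
```

```bash
python3 go.py 547.8 87 200
```

```text
t 0.97 pos [ 143.9 -530.8  201.7] rpy [180.     0.    71.01] gap 94.3 F [-0.2 -0.1 -0.8]
shift mm tool [715.6 180.9   1.6] len 738.1
```

Request:
play_rows:
  commands:
    - {"x":0.045,"y":0.011,"z":0.0,"wx":0.0,"wy":0.0,"wz":0.0,"grip":1.0}
    - {"x":0.045,"y":0.011,"z":0.0,"wx":0.0,"wy":0.0,"wz":0.0,"grip":1.0}
    - {"x":0.045,"y":0.011,"z":0.0,"wx":0.0,"wy":0.0,"wz":0.0,"grip":1.0}
    - {"x":0.045,"y":0.011,"z":0.0,"wx":0.0,"wy":0.0,"wz":0.0,"grip":1.0}
    - {"x":0.045,"y":0.011,"z":0.0,"wx":0.0,"wy":0.0,"wz":0.0,"grip":1.0}
    - {"x":0.045,"y":0.011,"z":0.0,"wx":0.0,"wy":0.0,"wz":0.0,"grip":1.0}
    - {"x":0.045,"y":0.011,"z":0.0,"wx":0.0,"wy":0.0,"wz":0.0,"grip":1.0}
    - {"x":0.045,"y":0.011,"z":0.0,"wx":0.0,"wy":0.0,"wz":0.0,"grip":1.0}
    - {"x":0.045,"y":0.011,"z":0.0,"wx":0.0,"wy":0.0,"wz":0.0,"grip":1.0}
    - {"x":0.045,"y":0.011,"z":0.0,"wx":0.0,"wy":0.0,"wz":0.0,"grip":1.0}
    - {"x":0.045,"y":0.011,"z":0.0,"wx":0.0,"wy":0.0,"wz":0.0,"grip":1.0}
    - {"x":0.045,"y":0.011,"z":0.0,"wx":0.0,"wy":0.0,"wz":0.0,"grip":1.0}
    - {"x":0.045,"y":0.012,"z":0.0,"wx":0.0,"wy":0.0,"wz":0.0,"grip":1.0}
    - {"x":0.045,"y":0.012,"z":0.0,"wx":0.0,"wy":0.0,"wz":0.0,"grip":1.0}
    - {"x":0.045,"y":0.012,"z":0.0,"wx":0.0,"wy":0.0,"wz":0.0,"grip":1.0}
    - {"x":0.041,"y":0.012,"z":0.0,"wx":0.0,"wy":0.0,"wz":0.0,"grip":1.0}
    - {"x":0.0,"y":0.0,"z":0.0,"wx":0.0,"wy":0.0,"wz":0.0,"grip":1.0}
    - {"x":0.0,"y":0.0,"z":0.0,"wx":0.0,"wy":0.0,"wz":0.0,"grip":1.0}

```text
clock: 3.22
eef_pos: [546.0, 87.6, 201.2]
eef_rot: [-3.141, 0.001, 1.238]
wrist_force: [-0.4, -0.3, -0.1]
finger_gap: 94.3
```

```bash
python3 go.py 547.8 87 63
python3 - <<'E'
from h import *
im,d=manip.camera("top"); cv2.imwrite("pics/top1.png",im[:,:,::-1])
im,d=manip.camera("side"); cv2.imwrite("pics/side1.png",im[:,:,::-1])
print(proj("top",[547.8,87,200]),proj("side",[547.8,87,200]))
E
```

```text
t 3.23 pos [546.   87.6 201.2] rpy [-1.7996e+02  3.0000e-02  7.0940e+01] gap 94.3 F [-0.4 -0.3 -0.1]
shift mm tool [  0.    2.  138.2] len 138.2
[[282.48547763 268.648779  ]] [[283.75471503 188.55486207]]
```

View pics/side1.png

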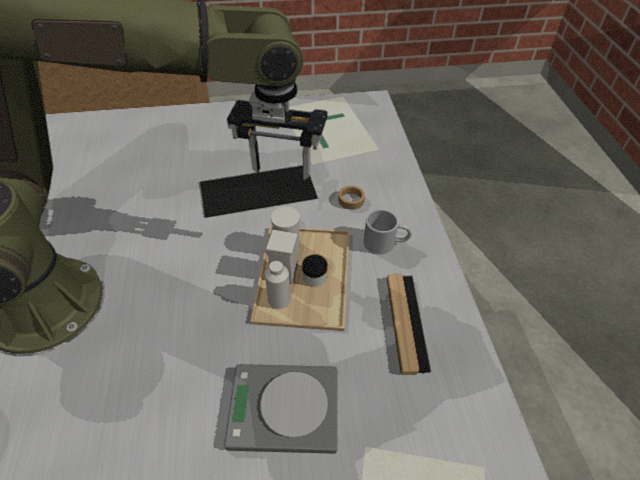

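```bash
python3 - <<'E'
from h import *
im,d=manip.camera("side"); W=cloud("side",d)
m=(W[...,2]>150)&(W[...,2]<330)&(abs(W[...,0]-546)<90)&(abs(W[...,1]-87)<90)
q=W[m]; 
for z in range(150,330,10):
    s=q[(q[:,2]>=z)&(q[:,2]<z+10)]
    if len(s): print(z,len(s),s.min(0).round(),s.max(0).round())
v=im[90:210,210:350,::-1]; cv2.imwrite("pics/s1z.png",cv2.resize(v,None,fx=5,fy=5,interpolation=2))
E
```

```text
240 28 [490.  61. 242.] [595. 112. 250.]
250 57 [487.  59. 250.] [603. 112. 260.]
260 67 [487.  58. 260.] [603. 109. 270.]
270 68 [486.  60. 270.] [603. 114. 280.]
280 63 [487.  59. 280.] [603. 108. 290.]
290 68 [486.  59. 290.] [603. 113. 300.]
300 62 [487.  59. 300.] [603. 107. 310.]
310 71 [486.  58. 310.] [603. 111. 320.]
320 49 [487.  58. 320.] [600. 111. 330.]
```

View pics/s1z.png

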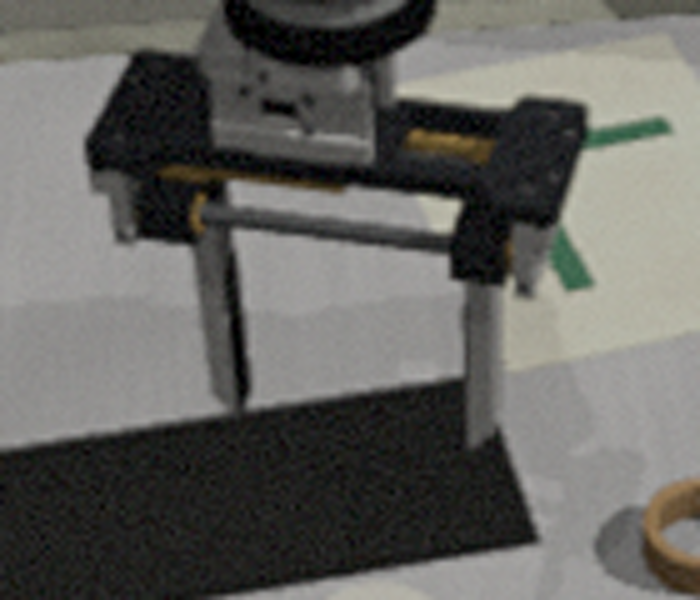

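View pics/top1.png

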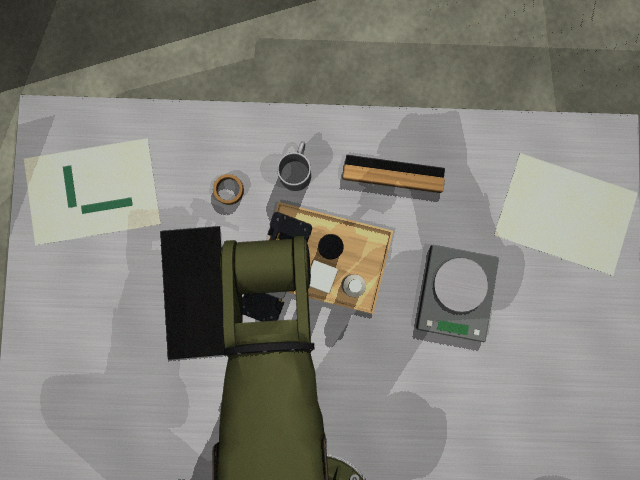

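```bash
python3 - <<'E'
from h import *
for z in (200,220,242): print(z,ray("side",[[256.4,172],[306,179],[281.2,175.5]],z).round(1).tolist())
d=np.load("pics/side0d.npy");W=cloud("side",d)
d1=manip.camera("side")[1];W1=cloud("side",d1)
for (u,v) in [(256,168),(256,171),(256,173),(256,178),(306,176),(306,180),(306,184),(233,120),(315,145),(245,140),(260,135)]: print(u,v,d1[v,u],W1[v,u].round())
E
```

```text
200 [[493.2, 147.8, 200.0], [598.1, 111.0, 200.0], [546.0, 129.3, 200.0]]
220 [[493.7, 124.2, 220.0], [595.7, 88.5, 220.0], [545.1, 106.2, 220.0]]
242 [[494.3, 98.3, 242.0], [593.0, 63.7, 242.0], [544.0, 80.9, 242.0]]
256 168 989.15924 [495.  94. 256.]
256 171 1000.64575 [494.  99. 244.]
256 173 1356.7327 [487. 372.   7.]
256 178 1341.9716 [485. 350.   7.]
306 176 979.9571 [593.  62. 252.]
306 180 1339.7671 [621. 326.   6.]
306 184 1327.1688 [619. 308.   7.]
233 120 885.2605 [464.  84. 381.]
315 145 889.51056 [607.  34. 349.]
245 140 1462.9575 [462. 533.   1.]
260 135 900.67957 [510.  70. 354.]
```

The fingertips at px (256,172) and (306,179) triangulate to z≈242, but the reported TCP z is 201. That's a 40 mm disagreement in height, while xy agrees. I'll lower to a height that is safe either way and check again.

Request:
play_rows:
  commands:
    - {"x":0.0,"y":0.001,"z":0.03,"wx":0.0,"wy":0.0,"wz":0.0,"grip":1.0}
    - {"x":0.0,"y":0.001,"z":0.03,"wx":0.0,"wy":0.0,"wz":0.0,"grip":1.0}
    - {"x":0.0,"y":0.0,"z":0.018,"wx":0.0,"wy":0.0,"wz":0.0,"grip":1.0}
    - {"x":0.0,"y":0.0,"z":0.0,"wx":0.0,"wy":0.0,"wz":0.0,"grip":1.0}
    - {"x":0.0,"y":0.0,"z":0.0,"wx":0.0,"wy":0.0,"wz":0.0,"grip":1.0}

```text
clock: 4.05
eef_pos: [548.8, 87.2, 124.8]
eef_rot: [3.14, -0.001, 1.24]
wrist_force: [-0.4, 0.1, 0.3]
finger_gap: 93.9
```

```bash
cat > tips.py <<'E'
from h import *
import sys
s=manip.read_state(); p=s["eef_pos"]; print(p.round(1),s["finger_gap"].round(1) if hasattr(s["finger_gap"],"round") else s["finger_gap"])
im,d=manip.camera("side"); W=cloud("side",d)
cv2.imwrite(f"pics/side{sys.argv[1]}.png",im[:,:,::-1])
m=(W[...,2]>p[2]-30)&(W[...,2]<p[2]+150)&(abs(W[...,0]-p[0])<68)&(abs(W[...,0]-p[0])>35)&(abs(W[...,1]-p[1])<60)
q=W[m]
for z in np.arange(p[2]-30,p[2]+130,5):
    t=q[(q[:,2]>=z)&(q[:,2]<z+5)]
    if len(t): print(round(z),len(t),t.min(0).round(),t.max(0).round())
u,v=proj("side",p)[0].astype(int); a=im[max(v-90,0):v+60,u-90:u+90,::-1]; cv2.imwrite(f"pics/sz{sys.argv[1]}.png",cv2.resize(a,None,fx=4,fy=4,interpolation=2)); print("crop origin",u-90,max(v-90,0))
E
python3 tips.py 2
```

```text
[548.8  87.2 124.8] 93.92279367558035
115 2 [509.  29. 119.] [513.  31. 120.]
120 4 [511.  28. 122.] [514.  35. 124.]
165 10 [497.  64. 165.] [594. 109. 169.]
170 21 [492.  61. 170.] [604. 116. 174.]
175 26 [490.  58. 175.] [604. 109. 180.]
180 24 [490.  61. 180.] [604. 105. 185.]
185 24 [491.  61. 185.] [604. 109. 190.]
190 25 [489.  59. 190.] [604. 108. 194.]
195 28 [489.  59. 195.] [604. 109. 200.]
200 26 [490.  60. 200.] [604. 112. 204.]
205 26 [490.  59. 205.] [604. 111. 210.]
210 30 [489.  59. 210.] [604. 110. 215.]
215 29 [489.  61. 215.] [604. 109. 220.]
220 23 [490.  60. 220.] [604. 111. 224.]
225 29 [490.  59. 225.] [604. 113. 230.]
230 29 [491.  59. 230.] [604. 115. 234.]
235 31 [489.  58. 235.] [604. 113. 240.]
240 27 [490.  58. 240.] [601. 112. 245.]
245 15 [492.  60. 245.] [599. 109. 249.]
250 8 [494.  93. 251.] [501. 100. 255.]
crop origin 195 123
```

View pics/sz2.png

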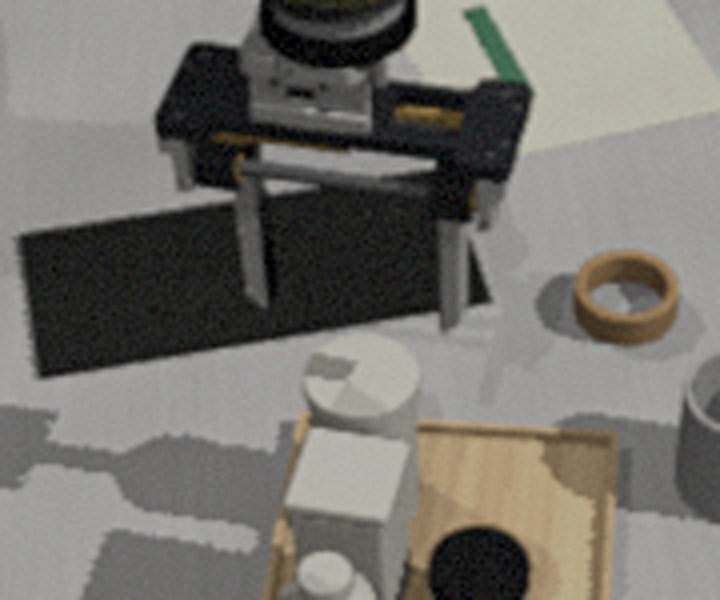

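Confirmed: the real fingertips are about 41 mm above the reported TCP. I'll add that offset from here on, so real tip z = reported z + 41. Now grasping the tub with the tips at about 64.

Request:
play_rows:
  commands:
    - {"x":0.0,"y":-0.001,"z":0.03,"wx":0.0,"wy":0.0,"wz":0.0,"grip":1.0}
    - {"x":0.0,"y":0.0,"z":0.03,"wx":0.0,"wy":0.0,"wz":0.0,"grip":1.0}
    - {"x":0.0,"y":0.0,"z":0.025,"wx":0.0,"wy":0.0,"wz":0.0,"grip":1.0}
    - {"x":0.0,"y":0.0,"z":0.015,"wx":0.0,"wy":0.0,"wz":0.0,"grip":1.0}
    - {"x":0.0,"y":0.0,"z":0.0,"wx":0.0,"wy":0.0,"wz":0.0,"grip":1.0}
    - {"x":0.0,"y":0.0,"z":0.0,"wx":0.0,"wy":0.0,"wz":0.0,"grip":1.0}

```text
clock: 4.85
eef_pos: [548.1, 87.8, 24.8]
eef_rot: [3.14, -0.001, 1.24]
wrist_force: [0.2, -0.0, 0.1]
finger_gap: 94.2
```

```bash
python3 tips.py 3; python3 go.py 547.5 87 22
```

```text
[548.1  87.8  24.8] 94.15678037088425
-5 24 [480.  39.  -3.] [497. 140.  -0.]
0 212 [480.  34.  -0.] [616. 147.   5.]
5 298 [481.  28.   5.] [616. 148.  10.]
10 85 [483.  29.  10.] [616. 148.  15.]
15 13 [483.  28.  15.] [591. 146.  16.]
65 9 [494.  64.  65.] [593. 109.  69.]
70 14 [490.  62.  70.] [595. 109.  75.]
75 18 [495.  60.  75.] [604. 111.  80.]
80 18 [490.  59.  80.] [603. 111.  85.]
85 23 [489.  61.  85.] [603. 105.  90.]
90 22 [489.  62.  90.] [603. 107.  94.]
95 20 [489.  59.  95.] [603. 108. 100.]
100 27 [490.  61. 100.] [604. 113. 105.]
105 17 [488.  60. 105.] [600. 110. 109.]
110 22 [489.  61. 110.] [604. 111. 114.]
115 25 [489.  58. 115.] [604. 106. 119.]
120 23 [489.  29. 120.] [604. 106. 125.]
125 29 [490.  60. 125.] [604. 111. 130.]
130 19 [488.  63. 130.] [603. 115. 135.]
135 27 [488.  61. 135.] [600. 112. 140.]
140 17 [489.  57. 140.] [600. 105. 145.]
145 7 [491.  94. 146.] [501. 104. 150.]
150 6 [494.  95. 150.] [504. 115. 155.]
crop origin 197 152
t 4.9 pos [548.1  87.8  24.8] rpy [ 1.7991e+02 -4.0000e-02  7.1070e+01] gap 93.7 F [-0.3  0.7 -0.7]
shift mm tool [-1.  -0.3  2.8] len 3.0
```

View pics/sz3.png

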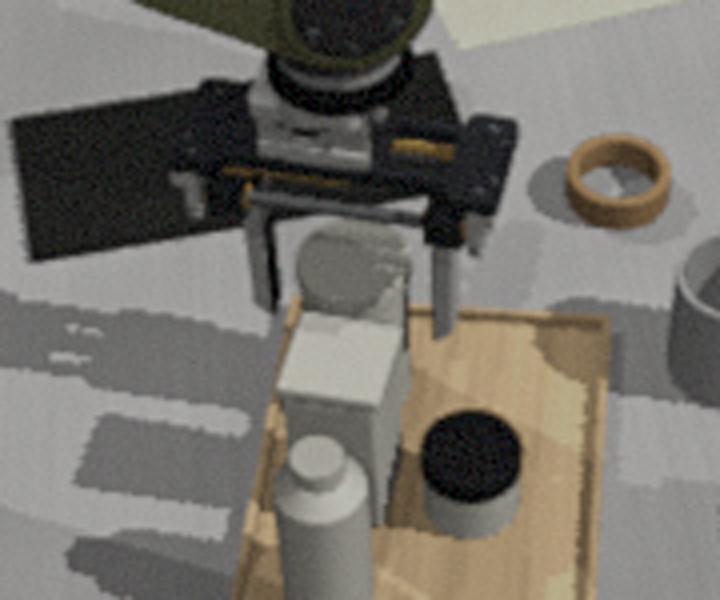

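Request:
play_rows:
  commands:
    - {"x":0.0,"y":0.0,"z":0.0,"wx":0.0,"wy":0.0,"wz":0.0,"grip":0.5}
    - {"x":0.0,"y":0.0,"z":0.0,"wx":0.0,"wy":0.0,"wz":0.0,"grip":0.5}
    - {"x":0.0,"y":0.0,"z":0.0,"wx":0.0,"wy":0.0,"wz":0.0,"grip":0.5}
    - {"x":0.0,"y":0.0,"z":0.0,"wx":0.0,"wy":0.0,"wz":0.0,"grip":0.5}
    - {"x":0.0,"y":0.0,"z":0.0,"wx":0.0,"wy":0.0,"wz":0.0,"grip":0.5}
    - {"x":0.0,"y":0.0,"z":0.0,"wx":0.0,"wy":0.0,"wz":0.0,"grip":0.5}
  squeeze: 30

```text
clock: 5.65
eef_pos: [547.5, 87.7, 23.7]
eef_rot: [3.141, -0.0, 1.24]
wrist_force: [0.5, -1.1, 2.4]
finger_gap: 65.1
```

Request:
play_rows:
  commands:
    - {"x":0.0,"y":0.0,"z":-0.01,"wx":0.0,"wy":0.0,"wz":0.0,"grip":0.5}
    - {"x":0.0,"y":0.0,"z":-0.015,"wx":0.0,"wy":0.0,"wz":0.0,"grip":0.5}
    - {"x":0.0,"y":0.0,"z":-0.025,"wx":0.0,"wy":0.0,"wz":0.0,"grip":0.5}
    - {"x":0.0,"y":0.0,"z":0.0,"wx":0.0,"wy":0.0,"wz":0.0,"grip":0.5}

```text
clock: 6.15
eef_pos: [548.5, 87.9, 75.8]
eef_rot: [3.138, -0.002, 1.24]
wrist_force: [-0.4, 0.5, -4.4]
finger_gap: 65.4
```

```bash
python3 tips.py 4 |tail -1; python3 go.py 585 342 150
```

```text
crop origin 196 138
t 6.2 pos [547.7  87.8  74.3] rpy [ 1.7992e+02 -4.0000e-02  7.1070e+01] gap 65.0 F [-0.1  0.1 -4.7]
shift mm tool [252.6 -47.1 -75.6] len 267.8
```

View pics/sz4.png

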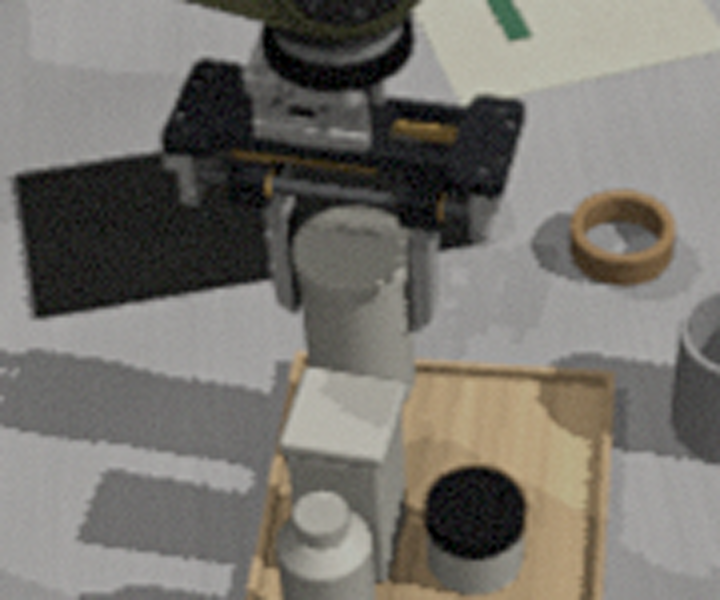

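Request:
play_rows:
  commands:
    - {"x":0.02,"y":-0.004,"z":0.0,"wx":0.0,"wy":0.0,"wz":0.0,"grip":0.5}
    - {"x":0.035,"y":-0.006,"z":0.0,"wx":0.0,"wy":0.0,"wz":0.0,"grip":0.5}
    - {"x":0.035,"y":-0.007,"z":0.0,"wx":0.0,"wy":0.0,"wz":0.0,"grip":0.5}
    - {"x":0.035,"y":-0.007,"z":0.0,"wx":0.0,"wy":0.0,"wz":0.0,"grip":0.5}
    - {"x":0.035,"y":-0.007,"z":0.0,"wx":0.0,"wy":0.0,"wz":0.0,"grip":0.5}
    - {"x":0.035,"y":-0.007,"z":0.0,"wx":0.0,"wy":0.0,"wz":0.0,"grip":0.5}
    - {"x":0.035,"y":-0.006,"z":0.0,"wx":0.0,"wy":0.0,"wz":0.0,"grip":0.5}
    - {"x":0.023,"y":-0.003,"z":0.0,"wx":0.0,"wy":0.0,"wz":0.0,"grip":0.5}
    - {"x":0.0,"y":0.0,"z":0.02,"wx":0.0,"wy":0.0,"wz":0.0,"grip":0.5}
    - {"x":0.0,"y":0.0,"z":0.02,"wx":0.0,"wy":0.0,"wz":0.0,"grip":0.5}
    - {"x":0.0,"y":0.0,"z":0.0,"wx":0.0,"wy":0.0,"wz":0.0,"grip":0.5}
    - {"x":0.0,"y":0.0,"z":0.0,"wx":0.0,"wy":0.0,"wz":0.0,"grip":0.5}

```text
clock: 7.7
eef_pos: [585.3, 341.9, 33.9]
eef_rot: [3.141, -0.0, 1.24]
wrist_force: [-0.5, -0.2, -3.7]
finger_gap: 65.3
```

```bash
python3 tips.py 5 |tail -1; python3 go.py 585 342 22.7
```

```text
crop origin 202 79
t 7.75 pos [585.5 342.1  34.4] rpy [ 1.7996e+02 -4.0000e-02  7.1040e+01] gap 65.5 F [ 0.5 -0.5 -3.6]
shift mm tool [-0.2 -0.4 11.7] len 11.7
```

View pics/sz5.png

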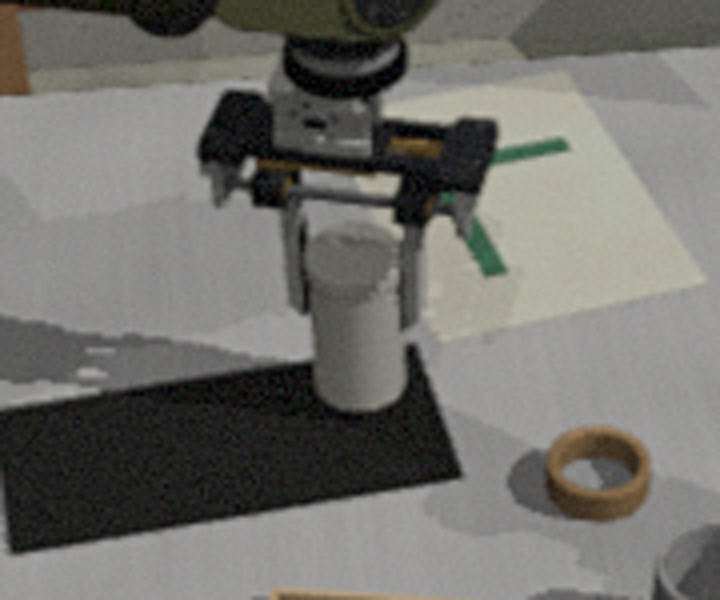

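Request:
play_rows:
  commands:
    - {"x":0.0,"y":0.0,"z":0.006,"wx":0.0,"wy":0.0,"wz":0.0,"grip":0.5}
    - {"x":0.0,"y":0.0,"z":0.005,"wx":0.0,"wy":0.0,"wz":0.0,"grip":0.5}
    - {"x":0.0,"y":0.0,"z":0.001,"wx":0.0,"wy":0.0,"wz":0.0,"grip":0.5}
    - {"x":0.0,"y":0.0,"z":0.0,"wx":0.0,"wy":0.0,"wz":0.0,"grip":0.5}
    - {"x":0.0,"y":0.0,"z":0.0,"wx":0.0,"wy":0.0,"wz":0.0,"grip":0.5}

```text
clock: 8.38
eef_pos: [585.7, 342.3, 22.5]
eef_rot: [3.14, -0.001, 1.24]
wrist_force: [1.4, -2.5, 5.6]
finger_gap: 65.2
```

Request:
play_rows:
  commands:
    - {"x":0.0,"y":0.0,"z":0.0,"wx":0.0,"wy":0.0,"wz":0.0,"grip":0.75}
    - {"x":0.0,"y":0.0,"z":0.0,"wx":0.0,"wy":0.0,"wz":0.0,"grip":1.0}
    - {"x":0.0,"y":0.0,"z":0.0,"wx":0.0,"wy":0.0,"wz":0.0,"grip":1.0}
    - {"x":0.0,"y":0.0,"z":0.0,"wx":0.0,"wy":0.0,"wz":0.0,"grip":1.0}
    - {"x":0.0,"y":0.0,"z":0.0,"wx":0.0,"wy":0.0,"wz":0.0,"grip":1.0}
    - {"x":0.0,"y":0.0,"z":-0.02,"wx":0.0,"wy":0.0,"wz":0.0,"grip":1.0}
    - {"x":0.0,"y":0.0,"z":-0.03,"wx":0.0,"wy":0.0,"wz":0.0,"grip":1.0}
    - {"x":0.0,"y":0.0,"z":-0.03,"wx":0.0,"wy":0.0,"wz":0.0,"grip":1.0}
    - {"x":0.0,"y":0.0,"z":-0.03,"wx":0.0,"wy":0.0,"wz":0.0,"grip":1.0}
    - {"x":0.0,"y":0.0,"z":0.0,"wx":0.0,"wy":0.0,"wz":0.0,"grip":1.0}

```text
clock: 9.62
eef_pos: [586.2, 342.9, 135.7]
eef_rot: [3.138, -0.004, 1.24]
wrist_force: [-0.0, 0.1, -0.0]
finger_gap: 93.9
```

```bash
python3 go.py 533.5 10 132
```

```text
t 9.62 pos [586.2 342.9 135.7] rpy [179.77  -0.24  71.07] gap 93.9 F [-0.   0.1 -0. ]
shift mm tool [-332.    58.2    2.5] len 337.1
```

Request:
play_rows:
  commands:
    - {"x":-0.037,"y":0.006,"z":0.0,"wx":0.0,"wy":0.0,"wz":0.0,"grip":1.0}
    - {"x":-0.037,"y":0.006,"z":0.0,"wx":0.0,"wy":0.0,"wz":0.0,"grip":1.0}
    - {"x":-0.037,"y":0.006,"z":0.0,"wx":0.0,"wy":0.0,"wz":0.0,"grip":1.0}
    - {"x":-0.037,"y":0.006,"z":0.0,"wx":0.0,"wy":0.0,"wz":0.0,"grip":1.0}
    - {"x":-0.037,"y":0.006,"z":0.0,"wx":0.0,"wy":0.0,"wz":0.0,"grip":1.0}
    - {"x":-0.037,"y":0.007,"z":0.0,"wx":0.0,"wy":0.0,"wz":0.0,"grip":1.0}
    - {"x":-0.037,"y":0.007,"z":0.0,"wx":0.0,"wy":0.0,"wz":0.0,"grip":1.0}
    - {"x":-0.037,"y":0.007,"z":0.0,"wx":0.0,"wy":0.0,"wz":0.0,"grip":1.0}
    - {"x":-0.036,"y":0.007,"z":0.0,"wx":0.0,"wy":0.0,"wz":0.0,"grip":1.0}
    - {"x":0.0,"y":0.0,"z":0.0,"wx":0.0,"wy":0.0,"wz":0.0,"grip":1.0}
    - {"x":0.0,"y":0.0,"z":0.0,"wx":0.0,"wy":0.0,"wz":0.0,"grip":1.0}

```text
clock: 11.0
eef_pos: [532.1, 9.9, 131.5]
eef_rot: [-3.141, -0.0, 1.24]
wrist_force: [-0.0, 0.6, -0.6]
finger_gap: 94.0
```

```bash
python3 go.py 533.5 10 26;python3 - <<'E'
from h import *
im,d=manip.camera("top"); cv2.imwrite("pics/top6.png",im[:,:,::-1])
E
```

```text
t 11.0 pos [532.1   9.9 131.5] rpy [-179.98   -0.     71.07] gap 94.0 F [-0.   0.6 -0.6]
shift mm tool [  0.6   1.3 105.5] len 105.5
```

View pics/top6.png

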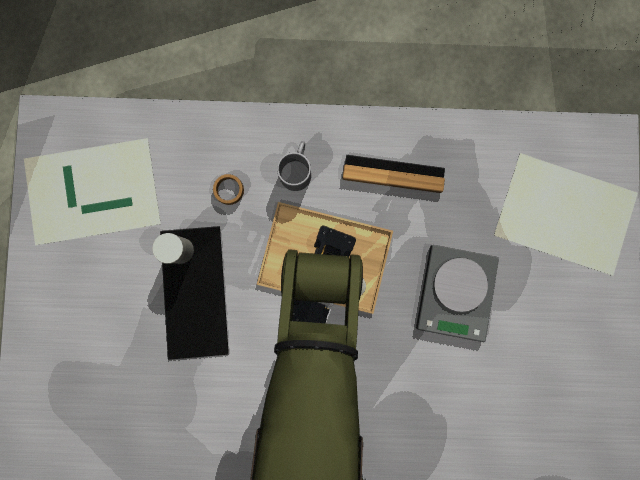

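Request:
play_rows:
  commands:
    - {"x":0.0,"y":0.001,"z":0.03,"wx":0.0,"wy":0.0,"wz":0.0,"grip":1.0}
    - {"x":0.0,"y":0.0,"z":0.03,"wx":0.0,"wy":0.0,"wz":0.0,"grip":1.0}
    - {"x":0.0,"y":0.0,"z":0.03,"wx":0.0,"wy":0.0,"wz":0.0,"grip":1.0}
    - {"x":0.0,"y":0.0,"z":0.016,"wx":0.0,"wy":0.0,"wz":0.0,"grip":1.0}
    - {"x":0.0,"y":0.0,"z":0.0,"wx":0.0,"wy":0.0,"wz":0.0,"grip":1.0}
    - {"x":0.0,"y":0.0,"z":0.0,"wx":0.0,"wy":0.0,"wz":0.0,"grip":1.0}

```text
clock: 11.8
eef_pos: [533.8, 9.3, 26.7]
eef_rot: [3.14, -0.0, 1.241]
wrist_force: [0.0, -0.4, 0.6]
finger_gap: 94.0
```

```bash
python3 go.py 533.5 10 26;python3 tips.py 6|tail -1; python3 - <<'E'
from h import *
im=cv2.imread("pics/top6.png"); g=im.max(2); a=np.zeros_like(g); a[225:275,145:200]=1
mm,s,c=max(comps((g>170)&(a>0),100),key=lambda t:t[1][4])
cs,_=cv2.findContours(((g<25)).astype(np.uint8),0,2)
print(s,ray("top",[c],114))
E
```

```text
t 11.8 pos [533.8   9.3  26.7] rpy [ 1.7992e+02 -2.0000e-02  7.1090e+01] gap 94.0 F [ 0.  -0.4  0.6]
shift mm tool [ 0.5 -0.5  0.7] len 1.0
crop origin 194 178
[153 233  30  30 697] [[586.68144535 342.02829003 114.        ]]
```

View pics/sz6.png

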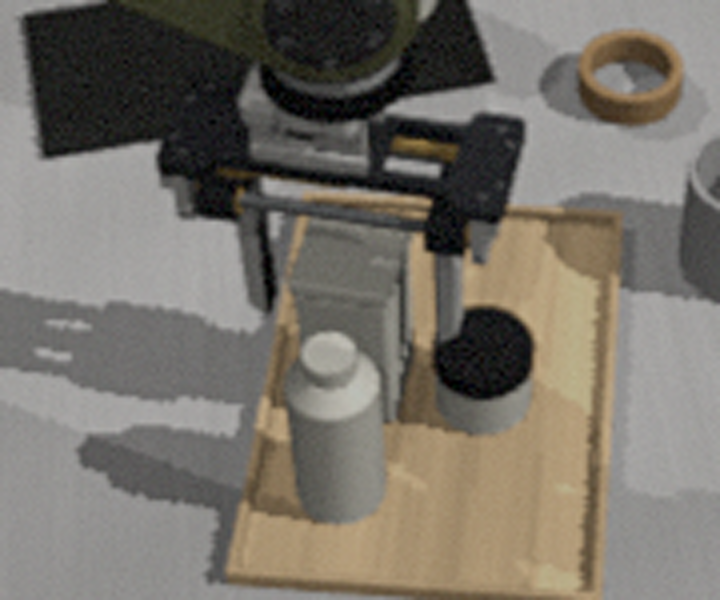

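Request:
play_rows:
  commands:
    - {"x":0.0,"y":0.0,"z":0.0,"wx":0.0,"wy":0.0,"wz":0.0,"grip":0.4}
    - {"x":0.0,"y":0.0,"z":0.0,"wx":0.0,"wy":0.0,"wz":0.0,"grip":0.4}
    - {"x":0.0,"y":0.0,"z":0.0,"wx":0.0,"wy":0.0,"wz":0.0,"grip":0.4}
    - {"x":0.0,"y":0.0,"z":0.0,"wx":0.0,"wy":0.0,"wz":0.0,"grip":0.4}
    - {"x":0.0,"y":0.0,"z":0.0,"wx":0.0,"wy":0.0,"wz":0.0,"grip":0.4}
    - {"x":0.0,"y":0.0,"z":0.0,"wx":0.0,"wy":0.0,"wz":0.0,"grip":0.4}
  squeeze: 30

```text
clock: 12.6
eef_pos: [533.2, 9.1, 25.7]
eef_rot: [3.141, -0.0, 1.24]
wrist_force: [-0.6, -0.8, 1.6]
finger_gap: 56.7
```

Request:
play_rows:
  commands:
    - {"x":0.0,"y":0.0,"z":-0.01,"wx":0.0,"wy":0.0,"wz":0.0,"grip":0.4}
    - {"x":0.0,"y":0.0,"z":-0.025,"wx":0.0,"wy":0.0,"wz":0.0,"grip":0.4}
    - {"x":0.0,"y":0.0,"z":-0.035,"wx":0.0,"wy":0.0,"wz":0.0,"grip":0.4}
    - {"x":0.0,"y":0.0,"z":0.0,"wx":0.0,"wy":0.0,"wz":0.0,"grip":0.4}

```text
clock: 13.1
eef_pos: [534.3, 9.1, 97.9]
eef_rot: [3.138, -0.001, 1.24]
wrist_force: [-0.2, 0.7, -5.3]
finger_gap: 56.7
```

```bash
python3 go.py 488 306 97;python3 tips.py 7|tail -1
```

```text
t 13.1 pos [534.3   9.1  97.9] rpy [ 1.7977e+02 -7.0000e-02  7.1070e+01] gap 56.7 F [-0.2  0.7 -5.3]
shift mm tool [ 265.8 -140.1    0.6] len 300.5
crop origin 193 158
```

View pics/sz7.png

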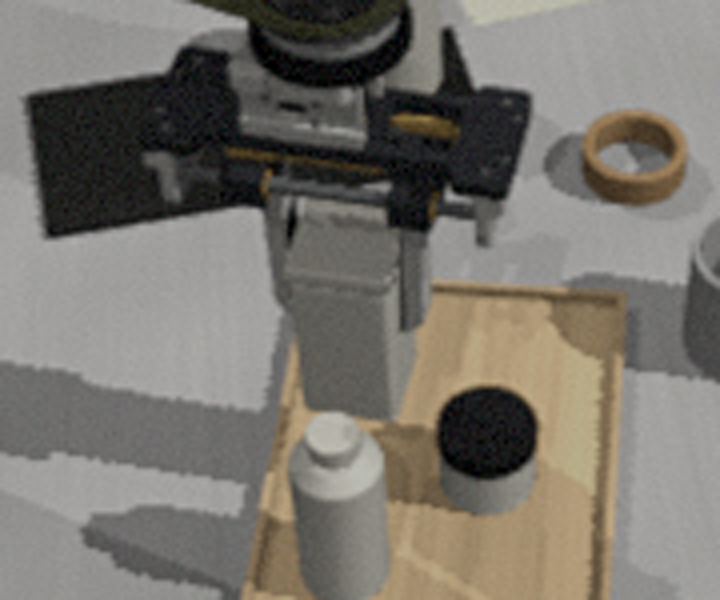

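Request:
play_rows:
  commands:
    - {"x":0.02,"y":-0.01,"z":0.0,"wx":0.0,"wy":0.0,"wz":0.0,"grip":0.4}
    - {"x":0.035,"y":-0.018,"z":0.0,"wx":0.0,"wy":0.0,"wz":0.0,"grip":0.4}
    - {"x":0.035,"y":-0.019,"z":0.0,"wx":0.0,"wy":0.0,"wz":0.0,"grip":0.4}
    - {"x":0.035,"y":-0.019,"z":0.0,"wx":0.0,"wy":0.0,"wz":0.0,"grip":0.4}
    - {"x":0.035,"y":-0.019,"z":0.0,"wx":0.0,"wy":0.0,"wz":0.0,"grip":0.4}
    - {"x":0.035,"y":-0.019,"z":0.0,"wx":0.0,"wy":0.0,"wz":0.0,"grip":0.4}
    - {"x":0.035,"y":-0.018,"z":0.0,"wx":0.0,"wy":0.0,"wz":0.0,"grip":0.4}
    - {"x":0.036,"y":-0.018,"z":0.0,"wx":0.0,"wy":0.0,"wz":0.0,"grip":0.4}
    - {"x":0.0,"y":0.0,"z":0.02,"wx":0.0,"wy":0.0,"wz":0.0,"grip":0.4}
    - {"x":0.0,"y":0.0,"z":0.025,"wx":0.0,"wy":0.0,"wz":0.0,"grip":0.4}
    - {"x":0.0,"y":0.0,"z":0.018,"wx":0.0,"wy":0.0,"wz":0.0,"grip":0.4}
    - {"x":0.0,"y":0.0,"z":0.0,"wx":0.0,"wy":0.0,"wz":0.0,"grip":0.4}
    - {"x":0.0,"y":0.0,"z":0.0,"wx":0.0,"wy":0.0,"wz":0.0,"grip":0.4}

```text
clock: 14.78
eef_pos: [487.4, 306.2, 33.2]
eef_rot: [3.141, -0.001, 1.24]
wrist_force: [0.1, 0.3, -4.2]
finger_gap: 56.6
```

```bash
python3 go.py 488 306 24.7
```

```text
t 14.78 pos [487.4 306.2  33.2] rpy [ 1.7997e+02 -3.0000e-02  7.1060e+01] gap 56.6 F [ 0.1  0.3 -4.2]
shift mm tool [0.  0.7 8.5] len 8.5
```

Request:
play_rows:
  commands:
    - {"x":0.0,"y":0.0,"z":0.005,"wx":0.0,"wy":0.0,"wz":0.0,"grip":0.4}
    - {"x":0.0,"y":0.0,"z":0.004,"wx":0.0,"wy":0.0,"wz":0.0,"grip":0.4}
    - {"x":0.0,"y":0.0,"z":0.0,"wx":0.0,"wy":0.0,"wz":0.0,"grip":0.4}
    - {"x":0.0,"y":0.0,"z":0.0,"wx":0.0,"wy":0.0,"wz":0.0,"grip":0.4}
    - {"x":0.0,"y":0.0,"z":0.0,"wx":0.0,"wy":0.0,"wz":0.0,"grip":0.4}

```text
clock: 15.4
eef_pos: [487.7, 306.8, 24.9]
eef_rot: [3.14, -0.002, 1.24]
wrist_force: [-0.6, 1.9, 6.0]
finger_gap: 56.5
```

Touched down with a contact force of 6 N. Releasing and rising.

Request:
play_rows:
  commands:
    - {"x":0.0,"y":0.0,"z":0.0,"wx":0.0,"wy":0.0,"wz":0.0,"grip":0.7}
    - {"x":0.0,"y":0.0,"z":0.0,"wx":0.0,"wy":0.0,"wz":0.0,"grip":1.0}
    - {"x":0.0,"y":0.0,"z":0.0,"wx":0.0,"wy":0.0,"wz":0.0,"grip":1.0}
    - {"x":0.0,"y":0.0,"z":0.0,"wx":0.0,"wy":0.0,"wz":0.0,"grip":1.0}
    - {"x":0.0,"y":0.0,"z":0.0,"wx":0.0,"wy":0.0,"wz":0.0,"grip":1.0}
    - {"x":0.0,"y":0.0,"z":-0.02,"wx":0.0,"wy":0.0,"wz":0.0,"grip":1.0}
    - {"x":0.0,"y":0.0,"z":-0.03,"wx":0.0,"wy":0.0,"wz":0.0,"grip":1.0}
    - {"x":0.0,"y":0.0,"z":-0.03,"wx":0.0,"wy":0.0,"wz":0.0,"grip":1.0}
    - {"x":0.0,"y":0.0,"z":-0.03,"wx":0.0,"wy":0.0,"wz":0.0,"grip":1.0}
    - {"x":0.0,"y":0.0,"z":0.0,"wx":0.0,"wy":0.0,"wz":0.0,"grip":1.0}

```text
clock: 16.65
eef_pos: [487.9, 306.7, 135.8]
eef_rot: [3.139, -0.003, 1.241]
wrist_force: [0.5, -0.2, 0.6]
finger_gap: 94.2
```

```bash
python3 go.py 516.8 -62 134
```

```text
t 16.65 pos [487.9 306.7 135.8] rpy [ 1.7985e+02 -1.7000e-01  7.1080e+01] gap 94.2 F [ 0.5 -0.2  0.6]
shift mm tool [-339.4  146.9    1.2] len 369.8
```

Request:
play_rows:
  commands:
    - {"x":-0.034,"y":0.015,"z":0.0,"wx":0.0,"wy":0.0,"wz":0.0,"grip":1.0}
    - {"x":-0.034,"y":0.015,"z":0.0,"wx":0.0,"wy":0.0,"wz":0.0,"grip":1.0}
    - {"x":-0.034,"y":0.015,"z":0.0,"wx":0.0,"wy":0.0,"wz":0.0,"grip":1.0}
    - {"x":-0.034,"y":0.015,"z":0.0,"wx":0.0,"wy":0.0,"wz":0.0,"grip":1.0}
    - {"x":-0.034,"y":0.015,"z":0.0,"wx":0.0,"wy":0.0,"wz":0.0,"grip":1.0}
    - {"x":-0.034,"y":0.015,"z":0.0,"wx":0.0,"wy":0.0,"wz":0.0,"grip":1.0}
    - {"x":-0.034,"y":0.015,"z":0.0,"wx":0.0,"wy":0.0,"wz":0.0,"grip":1.0}
    - {"x":-0.034,"y":0.014,"z":0.0,"wx":0.0,"wy":0.0,"wz":0.0,"grip":1.0}
    - {"x":-0.034,"y":0.014,"z":0.0,"wx":0.0,"wy":0.0,"wz":0.0,"grip":1.0}
    - {"x":-0.033,"y":0.014,"z":0.0,"wx":0.0,"wy":0.0,"wz":0.0,"grip":1.0}
    - {"x":0.0,"y":0.0,"z":0.0,"wx":0.0,"wy":0.0,"wz":0.0,"grip":1.0}
    - {"x":0.0,"y":0.0,"z":0.0,"wx":0.0,"wy":0.0,"wz":0.0,"grip":1.0}

```text
clock: 18.15
eef_pos: [515.7, -61.7, 132.9]
eef_rot: [-3.14, -0.0, 1.24]
wrist_force: [-0.8, -0.0, -0.9]
finger_gap: 93.5
```

```bash
python3 go.py 516.8 -62 20
```

```text
t 18.15 pos [515.7 -61.7 132.9] rpy [-179.93   -0.     71.07] gap 93.5 F [-0.8 -0.  -0.9]
shift mm tool [  0.    1.2 112.9] len 112.9
```

Request:
play_rows:
  commands:
    - {"x":0.0,"y":0.001,"z":0.03,"wx":0.0,"wy":0.0,"wz":0.0,"grip":1.0}
    - {"x":0.0,"y":0.0,"z":0.03,"wx":0.0,"wy":0.0,"wz":0.0,"grip":1.0}
    - {"x":0.0,"y":0.0,"z":0.03,"wx":0.0,"wy":0.0,"wz":0.0,"grip":1.0}
    - {"x":0.0,"y":0.0,"z":0.023,"wx":0.0,"wy":0.0,"wz":0.0,"grip":1.0}
    - {"x":0.0,"y":0.0,"z":0.0,"wx":0.0,"wy":0.0,"wz":0.0,"grip":1.0}
    - {"x":0.0,"y":0.0,"z":0.0,"wx":0.0,"wy":0.0,"wz":0.0,"grip":1.0}

```text
clock: 18.9
eef_pos: [517.5, -62.0, 21.5]
eef_rot: [3.141, -0.0, 1.241]
wrist_force: [-0.4, -0.5, -0.2]
finger_gap: 93.9
```

```bash
python3 go.py 516.8 -62 20;python3 tips.py 8|tail -1
```

```text
t 18.9 pos [517.5 -62.   21.5] rpy [ 1.7995e+02 -1.0000e-02  7.1120e+01] gap 93.9 F [-0.4 -0.5 -0.2]
shift mm tool [-0.2 -0.7  1.5] len 1.7
crop origin 189 206
```

View pics/sz8.png

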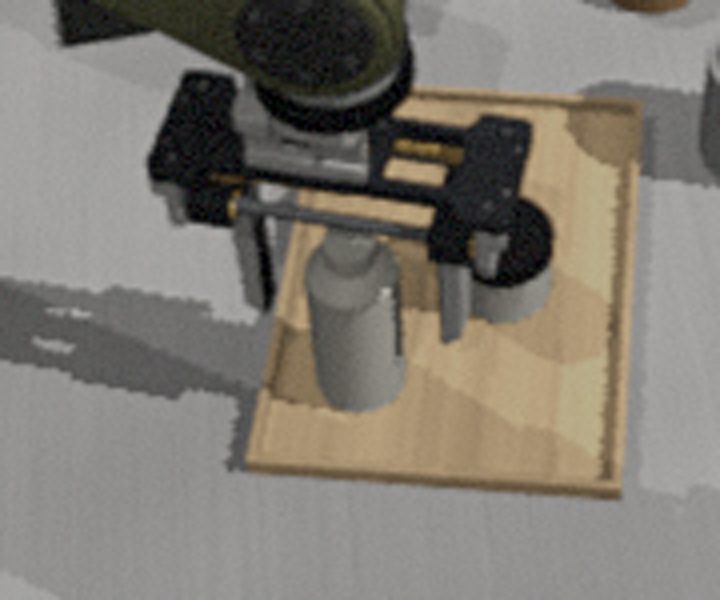

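The jaws straddle the bottle, centred on it. Closing and lifting.

Request:
play_rows:
  commands:
    - {"x":0.0,"y":0.0,"z":0.0,"wx":0.0,"wy":0.0,"wz":0.0,"grip":0.35}
    - {"x":0.0,"y":0.0,"z":0.0,"wx":0.0,"wy":0.0,"wz":0.0,"grip":0.35}
    - {"x":0.0,"y":0.0,"z":0.0,"wx":0.0,"wy":0.0,"wz":0.0,"grip":0.35}
    - {"x":0.0,"y":0.0,"z":0.0,"wx":0.0,"wy":0.0,"wz":0.0,"grip":0.35}
    - {"x":0.0,"y":0.0,"z":0.0,"wx":0.0,"wy":0.0,"wz":0.0,"grip":0.35}
    - {"x":0.0,"y":0.0,"z":0.0,"wx":0.0,"wy":0.0,"wz":0.0,"grip":0.35}
    - {"x":0.0,"y":0.0,"z":0.0,"wx":0.0,"wy":0.0,"wz":0.0,"grip":0.35}
  squeeze: 30

```text
clock: 19.82
eef_pos: [517.0, -62.5, 20.6]
eef_rot: [-3.142, -0.0, 1.24]
wrist_force: [0.3, -0.7, -0.9]
finger_gap: 49.9
```

Request:
play_rows:
  commands:
    - {"x":0.0,"y":0.0,"z":-0.01,"wx":0.0,"wy":0.0,"wz":0.0,"grip":0.35}
    - {"x":0.0,"y":0.0,"z":-0.025,"wx":0.0,"wy":0.0,"wz":0.0,"grip":0.35}
    - {"x":0.0,"y":0.0,"z":-0.035,"wx":0.0,"wy":0.0,"wz":0.0,"grip":0.35}
    - {"x":0.0,"y":0.0,"z":0.0,"wx":0.0,"wy":0.0,"wz":0.0,"grip":0.35}

```text
clock: 20.32
eef_pos: [518.3, -62.8, 93.2]
eef_rot: [3.137, -0.001, 1.24]
wrist_force: [-0.1, -0.1, -3.0]
finger_gap: 49.7
```

```bash
python3 go.py 392 270 91;python3 tips.py 9|tail -1
```

```text
t 20.32 pos [518.3 -62.8  93.2] rpy [ 1.7974e+02 -4.0000e-02  7.1070e+01] gap 49.7 F [-0.1 -0.1 -3. ]
shift mm tool [ 273.8 -227.4    1.4] len 355.9
crop origin 188 186
```

View pics/side9.png

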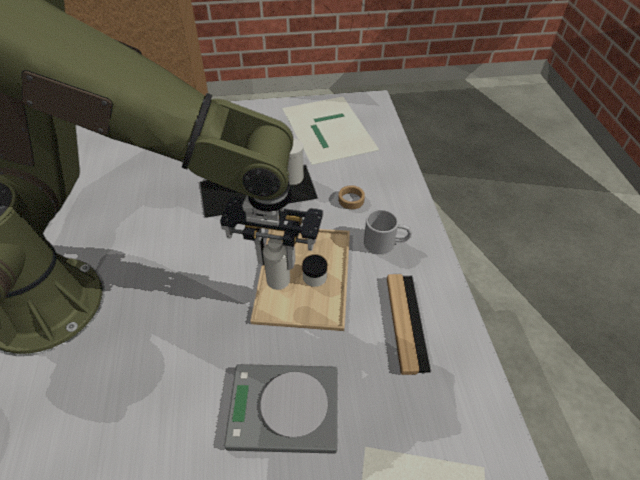

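Request:
play_rows:
  commands:
    - {"x":0.02,"y":-0.017,"z":0.0,"wx":0.0,"wy":0.0,"wz":0.0,"grip":0.35}
    - {"x":0.028,"y":-0.023,"z":0.0,"wx":0.0,"wy":0.0,"wz":0.0,"grip":0.35}
    - {"x":0.028,"y":-0.023,"z":0.0,"wx":0.0,"wy":0.0,"wz":0.0,"grip":0.35}
    - {"x":0.028,"y":-0.023,"z":0.0,"wx":0.0,"wy":0.0,"wz":0.0,"grip":0.35}
    - {"x":0.028,"y":-0.023,"z":0.0,"wx":0.0,"wy":0.0,"wz":0.0,"grip":0.35}
    - {"x":0.028,"y":-0.023,"z":0.0,"wx":0.0,"wy":0.0,"wz":0.0,"grip":0.35}
    - {"x":0.028,"y":-0.024,"z":0.0,"wx":0.0,"wy":0.0,"wz":0.0,"grip":0.35}
    - {"x":0.028,"y":-0.024,"z":0.0,"wx":0.0,"wy":0.0,"wz":0.0,"grip":0.35}
    - {"x":0.028,"y":-0.024,"z":0.0,"wx":0.0,"wy":0.0,"wz":0.0,"grip":0.35}
    - {"x":0.028,"y":-0.023,"z":0.0,"wx":0.0,"wy":0.0,"wz":0.0,"grip":0.35}
    - {"x":0.002,"y":0.0,"z":0.02,"wx":0.0,"wy":0.0,"wz":0.0,"grip":0.35}
    - {"x":0.0,"y":0.0,"z":0.025,"wx":0.0,"wy":0.0,"wz":0.0,"grip":0.35}
    - {"x":0.0,"y":0.0,"z":0.018,"wx":0.0,"wy":0.0,"wz":0.0,"grip":0.35}
    - {"x":0.0,"y":0.0,"z":0.0,"wx":0.0,"wy":0.0,"wz":0.0,"grip":0.35}
    - {"x":0.0,"y":0.0,"z":0.0,"wx":0.0,"wy":0.0,"wz":0.0,"grip":0.35}

```text
clock: 22.25
eef_pos: [391.2, 270.3, 27.8]
eef_rot: [-3.142, 0.0, 1.24]
wrist_force: [-0.9, 0.2, -2.3]
finger_gap: 49.4
```

```bash
python3 go.py 392 270 19.6
```

```text
t 22.25 pos [391.2 270.3  27.8] rpy [-180.      0.     71.07] gap 49.4 F [-0.9  0.2 -2.3]
shift mm tool [-0.   0.9  8.2] len 8.3
```

Request:
play_rows:
  commands:
    - {"x":0.0,"y":0.0,"z":0.005,"wx":0.0,"wy":0.0,"wz":0.0,"grip":0.35}
    - {"x":0.0,"y":0.0,"z":0.004,"wx":0.0,"wy":0.0,"wz":0.0,"grip":0.35}
    - {"x":0.0,"y":0.0,"z":0.0,"wx":0.0,"wy":0.0,"wz":0.0,"grip":0.35}
    - {"x":0.0,"y":0.0,"z":0.0,"wx":0.0,"wy":0.0,"wz":0.0,"grip":0.35}
    - {"x":0.0,"y":0.0,"z":0.0,"wx":0.0,"wy":0.0,"wz":0.0,"grip":0.35}

```text
clock: 22.88
eef_pos: [391.2, 270.6, 19.2]
eef_rot: [-3.142, -0.001, 1.24]
wrist_force: [-4.6, -0.2, 6.3]
finger_gap: 49.8
```

Request:
play_rows:
  commands:
    - {"x":0.0,"y":0.0,"z":0.0,"wx":0.0,"wy":0.0,"wz":0.0,"grip":0.6}
    - {"x":0.0,"y":0.0,"z":0.0,"wx":0.0,"wy":0.0,"wz":0.0,"grip":1.0}
    - {"x":0.0,"y":0.0,"z":0.0,"wx":0.0,"wy":0.0,"wz":0.0,"grip":1.0}
    - {"x":0.0,"y":0.0,"z":0.0,"wx":0.0,"wy":0.0,"wz":0.0,"grip":1.0}
    - {"x":0.0,"y":0.0,"z":0.0,"wx":0.0,"wy":0.0,"wz":0.0,"grip":1.0}
    - {"x":0.0,"y":0.0,"z":-0.02,"wx":0.0,"wy":0.0,"wz":0.0,"grip":1.0}
    - {"x":0.0,"y":0.0,"z":-0.03,"wx":0.0,"wy":0.0,"wz":0.0,"grip":1.0}
    - {"x":0.0,"y":0.0,"z":-0.03,"wx":0.0,"wy":0.0,"wz":0.0,"grip":1.0}
    - {"x":0.0,"y":0.0,"z":-0.03,"wx":0.0,"wy":0.0,"wz":0.0,"grip":1.0}
    - {"x":0.0,"y":0.0,"z":0.0,"wx":0.0,"wy":0.0,"wz":0.0,"grip":1.0}

```text
clock: 24.12
eef_pos: [392.1, 270.8, 130.5]
eef_rot: [3.139, -0.003, 1.24]
wrist_force: [0.3, -0.7, -1.0]
finger_gap: 94.2
```

```bash
python3 go.py 602.8 -9.6 130
```

```text
t 24.12 pos [392.1 270.8 130.5] rpy [ 1.7986e+02 -1.6000e-01  7.1070e+01] gap 94.2 F [ 0.3 -0.7 -1. ]
shift mm tool [-196.9  290.3    0.6] len 350.8
```

Request:
play_rows:
  commands:
    - {"x":-0.02,"y":0.029,"z":0.0,"wx":0.0,"wy":0.0,"wz":0.0,"grip":1.0}
    - {"x":-0.02,"y":0.029,"z":0.0,"wx":0.0,"wy":0.0,"wz":0.0,"grip":1.0}
    - {"x":-0.02,"y":0.029,"z":0.0,"wx":0.0,"wy":0.0,"wz":0.0,"grip":1.0}
    - {"x":-0.02,"y":0.029,"z":0.0,"wx":0.0,"wy":0.0,"wz":0.0,"grip":1.0}
    - {"x":-0.02,"y":0.029,"z":0.0,"wx":0.0,"wy":0.0,"wz":0.0,"grip":1.0}
    - {"x":-0.02,"y":0.029,"z":0.0,"wx":0.0,"wy":0.0,"wz":0.0,"grip":1.0}
    - {"x":-0.02,"y":0.029,"z":0.0,"wx":0.0,"wy":0.0,"wz":0.0,"grip":1.0}
    - {"x":-0.019,"y":0.029,"z":0.0,"wx":0.0,"wy":0.0,"wz":0.0,"grip":1.0}
    - {"x":-0.019,"y":0.029,"z":0.0,"wx":0.0,"wy":0.0,"wz":0.0,"grip":1.0}
    - {"x":-0.019,"y":0.029,"z":0.0,"wx":0.0,"wy":0.0,"wz":0.0,"grip":1.0}
    - {"x":0.0,"y":0.0,"z":0.0,"wx":0.0,"wy":0.0,"wz":0.0,"grip":1.0}
    - {"x":0.0,"y":0.0,"z":0.0,"wx":0.0,"wy":0.0,"wz":0.0,"grip":1.0}

```text
clock: 25.62
eef_pos: [601.0, -9.7, 127.6]
eef_rot: [-3.14, 0.0, 1.24]
wrist_force: [-0.1, 0.2, 0.8]
finger_gap: 94.2
```

```bash
python3 go.py 602.8 -9.6 60;python3 - <<'E'
from h import *
for n in ("top","side"):
    im,d=manip.camera(n); cv2.imwrite(f"pics/{n}10.png",im[:,:,::-1]); np.save(f"pics/{n}10d.npy",d)
E
python3 c.py 10
```

```text
t 25.62 pos [601.   -9.7 127.6] rpy [-1.7991e+02  2.0000e-02  7.1070e+01] gap 94.2 F [-0.1  0.2  0.8]
shift mm tool [ 0.8  1.8 67.6] len 67.6
[167.4 247.6] 731 115 moment [586.6 340.9] circ 587.0 340.3 33.4 rect [586.9 341.6] [62.2 64.2] 1.7
[167.4 247.6] 731 121 moment [586.4 339.1] circ 586.7 338.6 33.2 rect [586.7 339.9] [61.9 63.9] 1.7
[179.6 293.4] 704 115 moment [489.9 310. ] circ 489.8 310.1 38.1 rect [490.1 310.1] [56.3 56.7] 71.6
[179.6 293.4] 704 121 moment [490.2 308.4] circ 490.0 308.5 37.9 rect [490.3 308.5] [56.  56.4] 71.6
[197.3 338.7] 354 115 moment [395.7 267.9] circ 394.6 267.6 23.7 rect [395.2 267.4] [41.8 44.6] 1.6
[197.3 338.7] 354 121 moment [396.5 266.6] circ 395.4 266.3 23.6 rect [396.  266.1] [41.6 44.3] 1.6
```

View pics/top10.png

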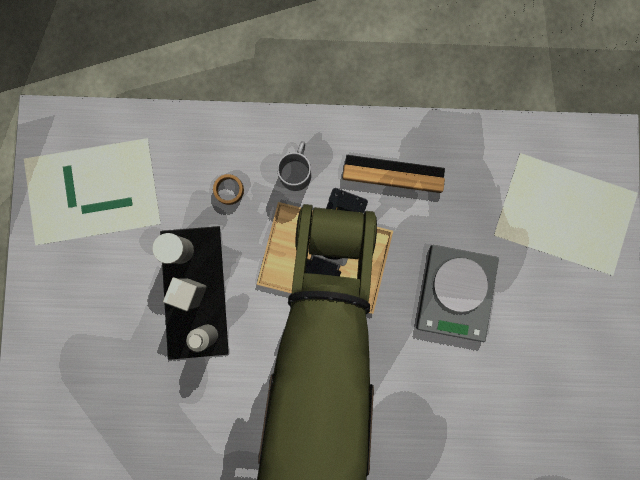

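View pics/side10.png

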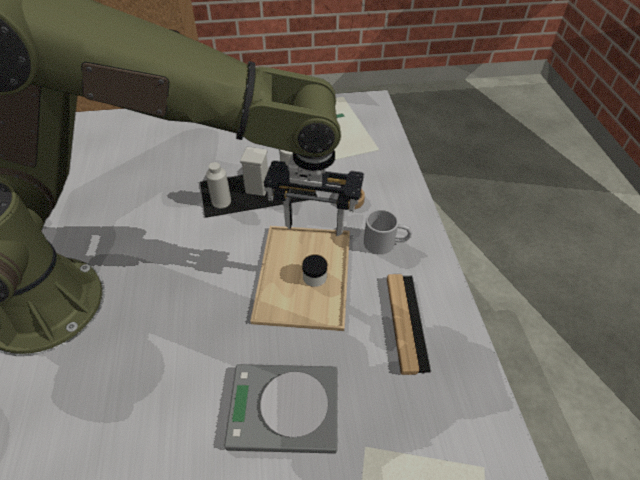

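Request:
play_rows:
  commands:
    - {"x":0.001,"y":0.001,"z":0.03,"wx":0.0,"wy":0.0,"wz":0.0,"grip":1.0}
    - {"x":0.0,"y":0.0,"z":0.03,"wx":0.0,"wy":0.0,"wz":0.0,"grip":1.0}
    - {"x":0.0,"y":0.0,"z":0.03,"wx":0.0,"wy":0.0,"wz":0.0,"grip":1.0}
    - {"x":0.0,"y":0.0,"z":0.025,"wx":0.0,"wy":0.0,"wz":0.0,"grip":1.0}
    - {"x":0.0,"y":0.0,"z":0.015,"wx":0.0,"wy":0.0,"wz":0.0,"grip":1.0}
    - {"x":0.0,"y":0.0,"z":0.008,"wx":0.0,"wy":0.0,"wz":0.0,"grip":1.0}
    - {"x":0.0,"y":0.0,"z":0.0,"wx":0.0,"wy":0.0,"wz":0.0,"grip":1.0}
    - {"x":0.0,"y":0.0,"z":0.0,"wx":0.0,"wy":0.0,"wz":0.0,"grip":1.0}

```text
clock: 26.72
eef_pos: [603.4, -9.5, -8.5]
eef_rot: [3.14, -0.0, 1.24]
wrist_force: [-0.9, -0.3, 0.6]
finger_gap: 94.0
```

```bash
python3 go.py 602.8 -9.6 -16;python3 tips.py 11|tail -1
```

```text
t 26.73 pos [603.4  -9.5  -8.5] rpy [ 1.7992e+02 -2.0000e-02  7.1070e+01] gap 94.0 F [-0.9 -0.3  0.6]
shift mm tool [-0.3 -0.5  7.5] len 7.6
crop origin 225 190
```

View pics/sz11.png

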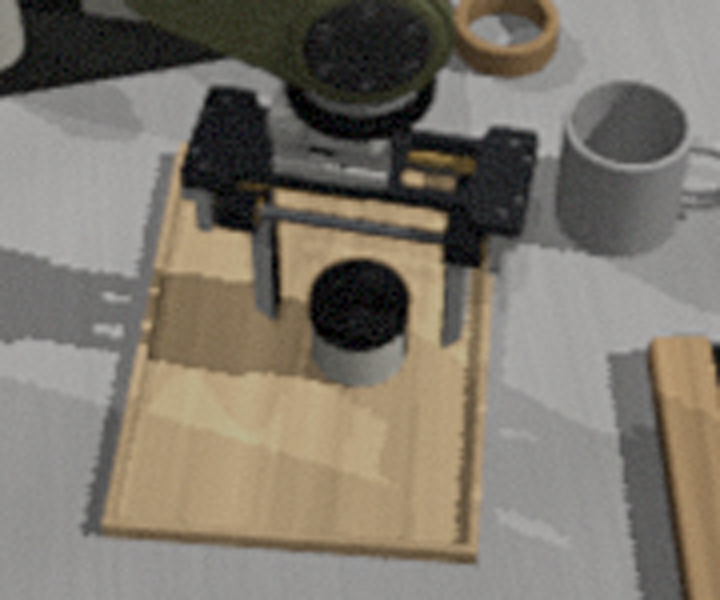

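Request:
play_rows:
  commands:
    - {"x":0.0,"y":0.0,"z":0.008,"wx":0.0,"wy":0.0,"wz":0.0,"grip":1.0}
    - {"x":0.0,"y":0.0,"z":0.0,"wx":0.0,"wy":0.0,"wz":0.0,"grip":0.42}
    - {"x":0.0,"y":0.0,"z":0.0,"wx":0.0,"wy":0.0,"wz":0.0,"grip":0.42}
    - {"x":0.0,"y":0.0,"z":0.0,"wx":0.0,"wy":0.0,"wz":0.0,"grip":0.42}
    - {"x":0.0,"y":0.0,"z":0.0,"wx":0.0,"wy":0.0,"wz":0.0,"grip":0.42}
    - {"x":0.0,"y":0.0,"z":0.0,"wx":0.0,"wy":0.0,"wz":0.0,"grip":0.42}
    - {"x":0.0,"y":0.0,"z":0.0,"wx":0.0,"wy":0.0,"wz":0.0,"grip":0.42}
    - {"x":0.0,"y":0.0,"z":0.0,"wx":0.0,"wy":0.0,"wz":0.0,"grip":0.42}
  squeeze: 30

```text
clock: 27.78
eef_pos: [602.9, -9.5, -17.3]
eef_rot: [3.141, -0.0, 1.24]
wrist_force: [-0.3, 0.3, 1.8]
finger_gap: 57.1
```

Request:
play_rows:
  commands:
    - {"x":0.0,"y":0.0,"z":-0.01,"wx":0.0,"wy":0.0,"wz":0.0,"grip":0.42}
    - {"x":0.0,"y":0.0,"z":-0.025,"wx":0.0,"wy":0.0,"wz":0.0,"grip":0.42}
    - {"x":0.0,"y":0.0,"z":-0.035,"wx":0.0,"wy":0.0,"wz":0.0,"grip":0.42}
    - {"x":0.0,"y":0.0,"z":-0.02,"wx":0.0,"wy":0.0,"wz":0.0,"grip":0.42}
    - {"x":0.0,"y":0.0,"z":0.0,"wx":0.0,"wy":0.0,"wz":0.0,"grip":0.42}

```text
clock: 28.4
eef_pos: [603.6, -9.5, 74.4]
eef_rot: [3.139, -0.001, 1.24]
wrist_force: [-0.6, 0.7, -2.6]
finger_gap: 57.6
```

```bash
python3 go.py 524.5 -311 72;python3 tips.py 12|tail -1
```

```text
t 28.4 pos [603.6  -9.5  74.4] rpy [ 1.7984e+02 -4.0000e-02  7.1070e+01] gap 57.6 F [-0.6  0.7 -2.6]
shift mm tool [-310.8   22.9    2.2] len 311.7
crop origin 225 168
```

View pics/sz12.png

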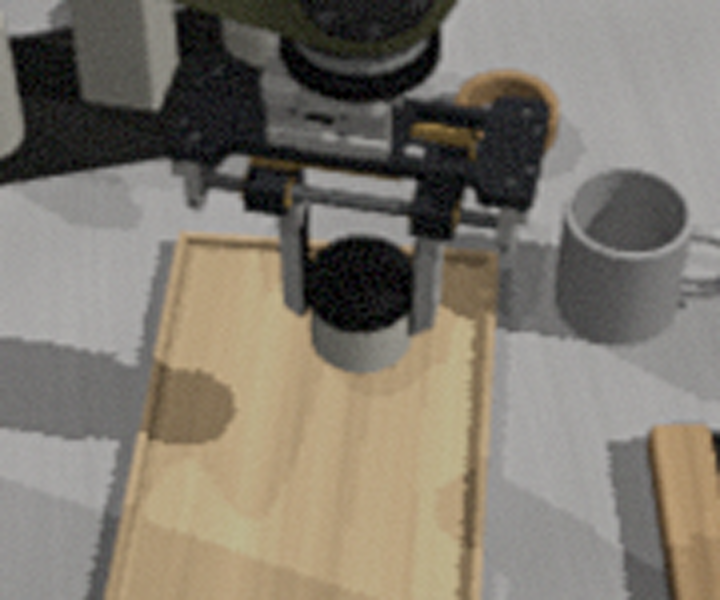

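Request:
play_rows:
  commands:
    - {"x":-0.025,"y":0.002,"z":0.0,"wx":0.0,"wy":0.0,"wz":0.0,"grip":0.42}
    - {"x":-0.036,"y":0.003,"z":0.0,"wx":0.0,"wy":0.0,"wz":0.0,"grip":0.42}
    - {"x":-0.036,"y":0.003,"z":0.0,"wx":0.0,"wy":0.0,"wz":0.0,"grip":0.42}
    - {"x":-0.036,"y":0.003,"z":0.0,"wx":0.0,"wy":0.0,"wz":0.0,"grip":0.42}
    - {"x":-0.036,"y":0.003,"z":0.0,"wx":0.0,"wy":0.0,"wz":0.0,"grip":0.42}
    - {"x":-0.036,"y":0.003,"z":0.0,"wx":0.0,"wy":0.0,"wz":0.0,"grip":0.42}
    - {"x":-0.036,"y":0.002,"z":0.0,"wx":0.0,"wy":0.0,"wz":0.0,"grip":0.42}
    - {"x":-0.036,"y":0.002,"z":0.0,"wx":0.0,"wy":0.0,"wz":0.0,"grip":0.42}
    - {"x":-0.034,"y":0.002,"z":0.0,"wx":0.0,"wy":0.0,"wz":0.0,"grip":0.42}
    - {"x":0.0,"y":0.0,"z":0.02,"wx":0.0,"wy":0.0,"wz":0.0,"grip":0.42}
    - {"x":0.0,"y":0.0,"z":0.02,"wx":0.0,"wy":0.0,"wz":0.0,"grip":0.42}
    - {"x":0.0,"y":0.0,"z":0.015,"wx":0.0,"wy":0.0,"wz":0.0,"grip":0.42}
    - {"x":0.0,"y":0.0,"z":0.0,"wx":0.0,"wy":0.0,"wz":0.0,"grip":0.42}
    - {"x":0.0,"y":0.0,"z":0.0,"wx":0.0,"wy":0.0,"wz":0.0,"grip":0.42}

```text
clock: 30.2
eef_pos: [524.1, -311.2, 18.2]
eef_rot: [3.141, 0.0, 1.241]
wrist_force: [0.4, 0.4, -1.1]
finger_gap: 57.4
```

```bash
python3 go.py 524.4 -311 9.7;python3 tips.py 13|tail -1
```

```text
t 30.2 pos [ 524.1 -311.2   18.2] rpy [1.7996e+02 1.0000e-02 7.1080e+01] gap 57.4 F [ 0.4  0.4 -1.1]
shift mm tool [0.3 0.2 8.5] len 8.5
crop origin 204 315
```

View pics/sz13.png

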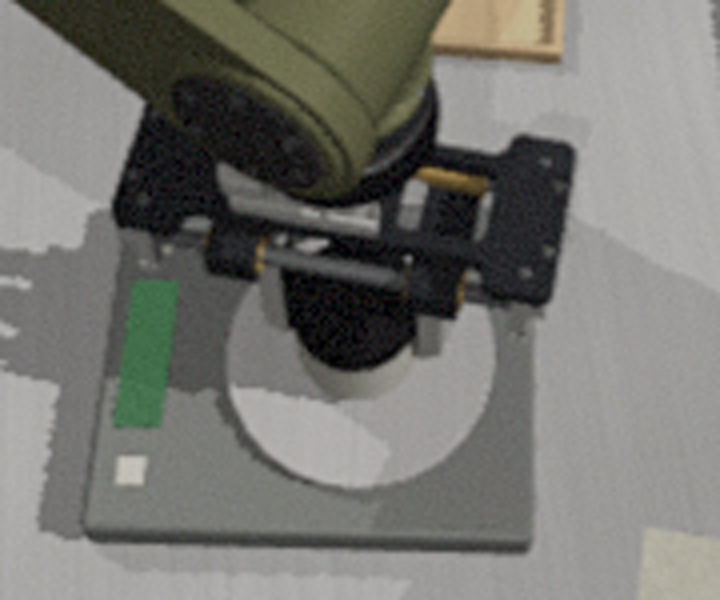

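Pot hovers over the pan's middle. Lowering.

Request:
play_rows:
  commands:
    - {"x":0.0,"y":0.0,"z":0.005,"wx":0.0,"wy":0.0,"wz":0.0,"grip":0.42}
    - {"x":0.0,"y":0.0,"z":0.003,"wx":0.0,"wy":0.0,"wz":0.0,"grip":0.42}
    - {"x":0.0,"y":0.0,"z":0.001,"wx":0.0,"wy":0.0,"wz":0.0,"grip":0.42}
    - {"x":0.0,"y":0.0,"z":0.0,"wx":0.0,"wy":0.0,"wz":0.0,"grip":0.42}
    - {"x":0.0,"y":0.0,"z":0.0,"wx":0.0,"wy":0.0,"wz":0.0,"grip":0.42}

```text
clock: 30.88
eef_pos: [523.8, -311.1, 9.7]
eef_rot: [3.141, 0.0, 1.241]
wrist_force: [-4.1, 3.4, 8.5]
finger_gap: 57.3
```

Request:
play_rows:
  commands:
    - {"x":0.0,"y":0.0,"z":0.0,"wx":0.0,"wy":0.0,"wz":0.0,"grip":0.68}
    - {"x":0.0,"y":0.0,"z":0.0,"wx":0.0,"wy":0.0,"wz":0.0,"grip":1.0}
    - {"x":0.0,"y":0.0,"z":0.0,"wx":0.0,"wy":0.0,"wz":0.0,"grip":1.0}
    - {"x":0.0,"y":0.0,"z":0.0,"wx":0.0,"wy":0.0,"wz":0.0,"grip":1.0}
    - {"x":0.0,"y":0.0,"z":0.0,"wx":0.0,"wy":0.0,"wz":0.0,"grip":1.0}
    - {"x":0.0,"y":0.0,"z":-0.02,"wx":0.0,"wy":0.0,"wz":0.0,"grip":1.0}
    - {"x":0.0,"y":0.0,"z":-0.03,"wx":0.0,"wy":0.0,"wz":0.0,"grip":1.0}
    - {"x":0.0,"y":0.0,"z":-0.04,"wx":0.0,"wy":0.0,"wz":0.0,"grip":1.0}
    - {"x":0.0,"y":0.0,"z":-0.04,"wx":0.0,"wy":0.0,"wz":0.0,"grip":1.0}
    - {"x":0.0,"y":0.0,"z":0.0,"wx":0.0,"wy":0.0,"wz":0.0,"grip":1.0}

```text
clock: 32.12
eef_pos: [525.1, -312.0, 143.5]
eef_rot: [3.135, 0.002, 1.24]
wrist_force: [-0.0, 0.1, -1.1]
finger_gap: 94.0
```

```bash
python3 go.py 391.5 270 138
```

```text
t 32.12 pos [ 525.1 -312.   143.5] rpy [1.7961e+02 1.0000e-01 7.1070e+01] gap 94.0 F [-0.   0.1 -1.1]
shift mm tool [ 507.2 -315.2    2.5] len 597.2
```

Request:
play_rows:
  commands:
    - {"x":0.036,"y":-0.022,"z":0.0,"wx":0.0,"wy":0.0,"wz":0.0,"grip":1.0}
    - {"x":0.036,"y":-0.022,"z":0.0,"wx":0.0,"wy":0.0,"wz":0.0,"grip":1.0}
    - {"x":0.036,"y":-0.022,"z":0.0,"wx":0.0,"wy":0.0,"wz":0.0,"grip":1.0}
    - {"x":0.036,"y":-0.022,"z":0.0,"wx":0.0,"wy":0.0,"wz":0.0,"grip":1.0}
    - {"x":0.036,"y":-0.022,"z":0.0,"wx":0.0,"wy":0.0,"wz":0.0,"grip":1.0}
    - {"x":0.036,"y":-0.022,"z":0.0,"wx":0.0,"wy":0.0,"wz":0.0,"grip":1.0}
    - {"x":0.036,"y":-0.022,"z":0.0,"wx":0.0,"wy":0.0,"wz":0.0,"grip":1.0}
    - {"x":0.036,"y":-0.023,"z":0.0,"wx":0.0,"wy":0.0,"wz":0.0,"grip":1.0}
    - {"x":0.036,"y":-0.023,"z":0.0,"wx":0.0,"wy":0.0,"wz":0.0,"grip":1.0}
    - {"x":0.036,"y":-0.023,"z":0.0,"wx":0.0,"wy":0.0,"wz":0.0,"grip":1.0}
    - {"x":0.036,"y":-0.023,"z":0.0,"wx":0.0,"wy":0.0,"wz":0.0,"grip":1.0}
    - {"x":0.037,"y":-0.023,"z":0.0,"wx":0.0,"wy":0.0,"wz":0.0,"grip":1.0}
    - {"x":0.037,"y":-0.023,"z":0.0,"wx":0.0,"wy":0.0,"wz":0.0,"grip":1.0}
    - {"x":0.037,"y":-0.023,"z":0.0,"wx":0.0,"wy":0.0,"wz":0.0,"grip":1.0}
    - {"x":0.0,"y":0.0,"z":0.0,"wx":0.0,"wy":0.0,"wz":0.0,"grip":1.0}
    - {"x":0.0,"y":0.0,"z":0.0,"wx":0.0,"wy":0.0,"wz":0.0,"grip":1.0}

```text
clock: 34.12
eef_pos: [390.1, 270.1, 138.6]
eef_rot: [-3.141, 0.0, 1.241]
wrist_force: [0.1, 0.1, -0.2]
finger_gap: 94.0
```

```bash
python3 go.py 391.2 270.6 19.4;python3 - <<'E'
from h import *
for n in ("top","side"):
    im,d=manip.camera(n); cv2.imwrite(f"pics/{n}14.png",im[:,:,::-1]); np.save(f"pics/{n}14d.npy",d)
    W=cloud(n,d)
    m=(d>0)&(abs(W[...,0]-525)<60)&(abs(W[...,1]+311)<60)&(W[...,2]>76)&(W[...,2]<95)
    for mm,s,c in comps(m): p=W[mm]; print(n,"pot",s[4],((p.min(0)+p.max(0))/2).round(1),p.mean(0).round(1), np.ptp(p,axis=0).round(0))
E
```

```text
t 34.12 pos [390.1 270.1 138.6] rpy [-1.7999e+02  2.0000e-02  7.1090e+01] gap 94.0 F [ 0.1  0.1 -0.2]
shift mm tool [  0.9   0.9 119.2] len 119.2
top pot 542 [ 525.  -310.4   83. ] [ 524.9 -309.8   82.2] [57. 58. 14.]
side pot 822 [ 522.6 -310.    82.1] [ 522.3 -311.9   82.8] [57. 59. 12.]
```

View pics/top14.png

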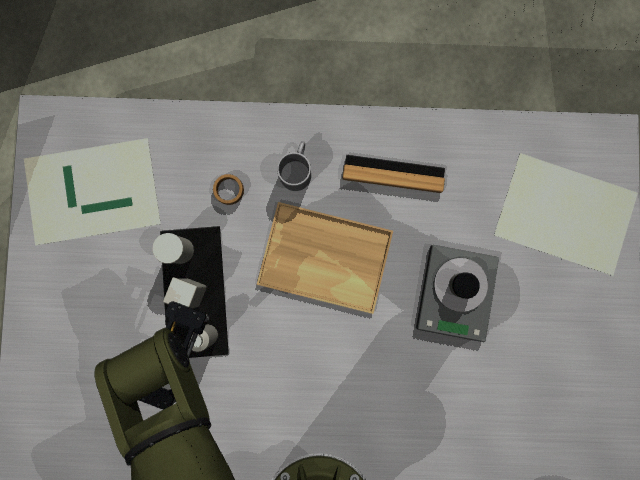

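View pics/side14.png

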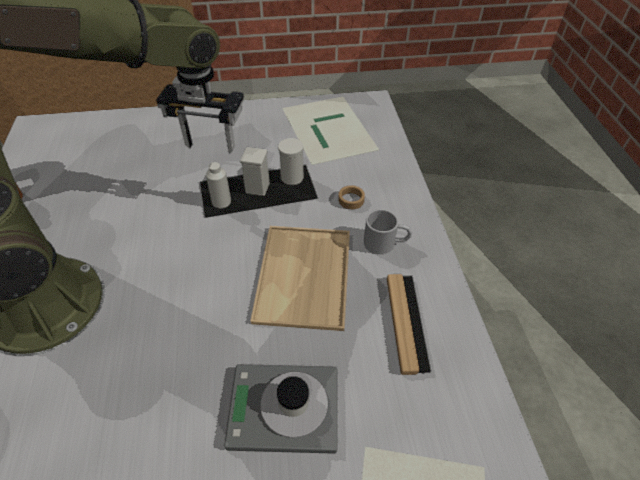

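The pot is within about 1 mm of the pan centre in both views, and the three containers stand on the mat. Now to return the bottle.

Request:
play_rows:
  commands:
    - {"x":0.001,"y":0.001,"z":0.03,"wx":0.0,"wy":0.0,"wz":0.0,"grip":1.0}
    - {"x":0.0,"y":0.0,"z":0.03,"wx":0.0,"wy":0.0,"wz":0.0,"grip":1.0}
    - {"x":0.0,"y":0.0,"z":0.03,"wx":0.0,"wy":0.0,"wz":0.0,"grip":1.0}
    - {"x":0.0,"y":0.0,"z":0.02,"wx":0.0,"wy":0.0,"wz":0.0,"grip":1.0}
    - {"x":0.0,"y":0.0,"z":0.009,"wx":0.0,"wy":0.0,"wz":0.0,"grip":1.0}
    - {"x":0.0,"y":0.0,"z":0.0,"wx":0.0,"wy":0.0,"wz":0.0,"grip":1.0}
    - {"x":0.0,"y":0.0,"z":0.0,"wx":0.0,"wy":0.0,"wz":0.0,"grip":1.0}

```text
clock: 35.1
eef_pos: [392.0, 271.3, 20.5]
eef_rot: [3.141, -0.001, 1.24]
wrist_force: [-0.3, 0.7, 0.8]
finger_gap: 93.8
```

```bash
python3 go.py 391.2 270.6 19.4
```

```text
t 35.1 pos [392.  271.3  20.5] rpy [ 1.7995e+02 -6.0000e-02  7.1050e+01] gap 93.8 F [-0.3  0.7  0.8]
shift mm tool [-1.  -0.6  1.1] len 1.6
```

Request:
play_rows:
  commands:
    - {"x":-0.001,"y":-0.001,"z":0.001,"wx":0.0,"wy":0.0,"wz":0.0,"grip":1.0}
    - {"x":0.0,"y":0.0,"z":0.0,"wx":0.0,"wy":0.0,"wz":0.0,"grip":0.35}
    - {"x":0.0,"y":0.0,"z":0.0,"wx":0.0,"wy":0.0,"wz":0.0,"grip":0.35}
    - {"x":0.0,"y":0.0,"z":0.0,"wx":0.0,"wy":0.0,"wz":0.0,"grip":0.35}
    - {"x":0.0,"y":0.0,"z":0.0,"wx":0.0,"wy":0.0,"wz":0.0,"grip":0.35}
    - {"x":0.0,"y":0.0,"z":0.0,"wx":0.0,"wy":0.0,"wz":0.0,"grip":0.35}
    - {"x":0.0,"y":0.0,"z":0.0,"wx":0.0,"wy":0.0,"wz":0.0,"grip":0.35}
    - {"x":0.0,"y":0.0,"z":0.0,"wx":0.0,"wy":0.0,"wz":0.0,"grip":0.35}
  squeeze: 30

```text
clock: 36.1
eef_pos: [390.2, 270.6, 18.6]
eef_rot: [3.142, -0.0, 1.24]
wrist_force: [0.1, 0.7, -0.8]
finger_gap: 49.3
```

Request:
play_rows:
  commands:
    - {"x":0.0,"y":0.0,"z":-0.01,"wx":0.0,"wy":0.0,"wz":0.0,"grip":0.35}
    - {"x":0.0,"y":0.0,"z":-0.025,"wx":0.0,"wy":0.0,"wz":0.0,"grip":0.35}
    - {"x":0.0,"y":0.0,"z":-0.035,"wx":0.0,"wy":0.0,"wz":0.0,"grip":0.35}
    - {"x":0.0,"y":0.0,"z":0.0,"wx":0.0,"wy":0.0,"wz":0.0,"grip":0.35}

```text
clock: 36.6
eef_pos: [391.3, 271.3, 91.1]
eef_rot: [3.139, -0.003, 1.24]
wrist_force: [-0.0, -0.2, -3.5]
finger_gap: 49.8
```

```bash
python3 go.py 517 -62.5 90
```

```text
t 36.6 pos [391.3 271.3  91.1] rpy [179.83  -0.19  71.07] gap 49.8 F [-0.  -0.2 -3.5]
shift mm tool [-275.   227.2    0.8] len 356.7
```

Request:
play_rows:
  commands:
    - {"x":-0.02,"y":0.016,"z":0.0,"wx":0.0,"wy":0.0,"wz":0.0,"grip":0.35}
    - {"x":-0.028,"y":0.023,"z":0.0,"wx":0.0,"wy":0.0,"wz":0.0,"grip":0.35}
    - {"x":-0.028,"y":0.023,"z":0.0,"wx":0.0,"wy":0.0,"wz":0.0,"grip":0.35}
    - {"x":-0.028,"y":0.023,"z":0.0,"wx":0.0,"wy":0.0,"wz":0.0,"grip":0.35}
    - {"x":-0.028,"y":0.023,"z":0.0,"wx":0.0,"wy":0.0,"wz":0.0,"grip":0.35}
    - {"x":-0.028,"y":0.023,"z":0.0,"wx":0.0,"wy":0.0,"wz":0.0,"grip":0.35}
    - {"x":-0.028,"y":0.024,"z":0.0,"wx":0.0,"wy":0.0,"wz":0.0,"grip":0.35}
    - {"x":-0.028,"y":0.024,"z":0.0,"wx":0.0,"wy":0.0,"wz":0.0,"grip":0.35}
    - {"x":-0.028,"y":0.024,"z":0.0,"wx":0.0,"wy":0.0,"wz":0.0,"grip":0.35}
    - {"x":-0.028,"y":0.024,"z":0.0,"wx":0.0,"wy":0.0,"wz":0.0,"grip":0.35}
    - {"x":-0.003,"y":0.0,"z":0.02,"wx":0.0,"wy":0.0,"wz":0.0,"grip":0.35}
    - {"x":0.0,"y":0.0,"z":0.025,"wx":0.0,"wy":0.0,"wz":0.0,"grip":0.35}
    - {"x":0.0,"y":0.0,"z":0.015,"wx":0.0,"wy":0.0,"wz":0.0,"grip":0.35}
    - {"x":0.0,"y":0.0,"z":0.0,"wx":0.0,"wy":0.0,"wz":0.0,"grip":0.35}
    - {"x":0.0,"y":0.0,"z":0.0,"wx":0.0,"wy":0.0,"wz":0.0,"grip":0.35}

```text
clock: 38.48
eef_pos: [516.2, -63.1, 29.3]
eef_rot: [3.141, -0.0, 1.241]
wrist_force: [0.8, -0.8, -1.7]
finger_gap: 49.7
```

```bash
python3 go.py 517 -62.5 20.4;python3 tips.py 15|tail -1
```

```text
t 38.48 pos [516.2 -63.1  29.3] rpy [ 1.7995e+02 -1.0000e-02  7.1080e+01] gap 49.7 F [ 0.8 -0.8 -1.7]
shift mm tool [0.9 0.6 8.9] len 8.9
crop origin 189 204
```

View pics/sz15.png

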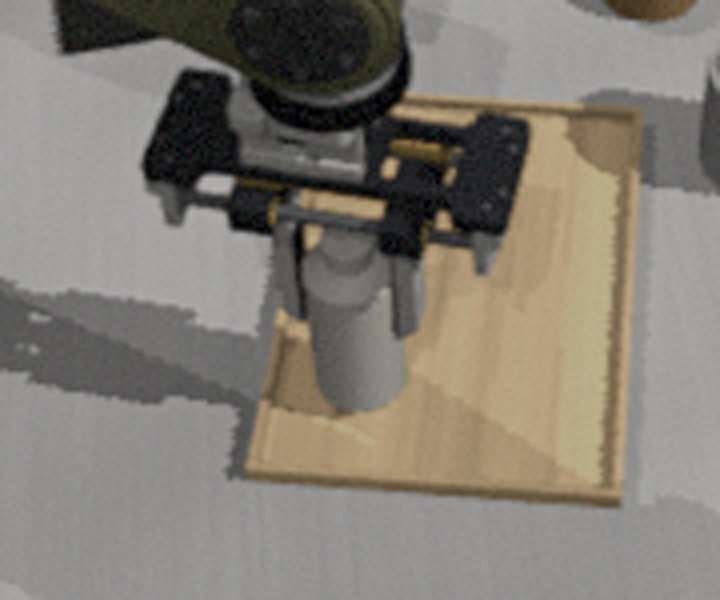

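Request:
play_rows:
  commands:
    - {"x":0.001,"y":0.0005,"z":0.005,"wx":0.0,"wy":0.0,"wz":0.0,"grip":0.35}
    - {"x":0.0,"y":0.0,"z":0.004,"wx":0.0,"wy":0.0,"wz":0.0,"grip":0.35}
    - {"x":0.0,"y":0.0,"z":0.0,"wx":0.0,"wy":0.0,"wz":0.0,"grip":0.35}
    - {"x":0.0,"y":0.0,"z":0.0,"wx":0.0,"wy":0.0,"wz":0.0,"grip":0.35}
    - {"x":0.0,"y":0.0,"z":0.0,"wx":0.0,"wy":0.0,"wz":0.0,"grip":0.35}

```text
clock: 39.15
eef_pos: [516.5, -62.4, 19.6]
eef_rot: [-3.141, 0.0, 1.24]
wrist_force: [-0.5, -0.1, -2.7]
finger_gap: 49.7
```

Request:
play_rows:
  commands:
    - {"x":0.0,"y":0.0,"z":0.001,"wx":0.0,"wy":0.0,"wz":0.0,"grip":0.35}
    - {"x":0.0,"y":0.0,"z":0.0,"wx":0.0,"wy":0.0,"wz":0.0,"grip":0.35}
    - {"x":0.0,"y":0.0,"z":0.0,"wx":0.0,"wy":0.0,"wz":0.0,"grip":0.35}

```text
clock: 39.52
eef_pos: [516.7, -62.4, 19.5]
eef_rot: [3.141, -0.0, 1.24]
wrist_force: [-3.5, 0.9, 9.6]
finger_gap: 49.7
```

Contact made. Releasing and rising.

Request:
play_rows:
  commands:
    - {"x":0.0,"y":0.0,"z":0.0,"wx":0.0,"wy":0.0,"wz":0.0,"grip":0.6}
    - {"x":0.0,"y":0.0,"z":0.0,"wx":0.0,"wy":0.0,"wz":0.0,"grip":1.0}
    - {"x":0.0,"y":0.0,"z":0.0,"wx":0.0,"wy":0.0,"wz":0.0,"grip":1.0}
    - {"x":0.0,"y":0.0,"z":0.0,"wx":0.0,"wy":0.0,"wz":0.0,"grip":1.0}
    - {"x":0.0,"y":0.0,"z":0.0,"wx":0.0,"wy":0.0,"wz":0.0,"grip":1.0}
    - {"x":0.0,"y":0.0,"z":-0.02,"wx":0.0,"wy":0.0,"wz":0.0,"grip":1.0}
    - {"x":0.0,"y":0.0,"z":-0.03,"wx":0.0,"wy":0.0,"wz":0.0,"grip":1.0}
    - {"x":0.0,"y":0.0,"z":-0.03,"wx":0.0,"wy":0.0,"wz":0.0,"grip":1.0}
    - {"x":0.0,"y":0.0,"z":-0.03,"wx":0.0,"wy":0.0,"wz":0.0,"grip":1.0}
    - {"x":0.0,"y":0.0,"z":0.0,"wx":0.0,"wy":0.0,"wz":0.0,"grip":1.0}

```text
clock: 40.78
eef_pos: [517.6, -62.5, 130.6]
eef_rot: [3.138, -0.001, 1.24]
wrist_force: [-0.4, 0.0, -0.1]
finger_gap: 93.8
```

```bash
python3 go.py 487.7 306.8 131
```

```text
t 40.77 pos [517.6 -62.5 130.6] rpy [ 1.7978e+02 -3.0000e-02  7.1070e+01] gap 93.8 F [-0.4  0.  -0.1]
shift mm tool [ 339.7 -148.    -0.8] len 370.6
```

Request:
play_rows:
  commands:
    - {"x":0.034,"y":-0.015,"z":0.0,"wx":0.0,"wy":0.0,"wz":0.0,"grip":1.0}
    - {"x":0.034,"y":-0.015,"z":0.0,"wx":0.0,"wy":0.0,"wz":0.0,"grip":1.0}
    - {"x":0.034,"y":-0.015,"z":0.0,"wx":0.0,"wy":0.0,"wz":0.0,"grip":1.0}
    - {"x":0.034,"y":-0.015,"z":0.0,"wx":0.0,"wy":0.0,"wz":0.0,"grip":1.0}
    - {"x":0.034,"y":-0.015,"z":0.0,"wx":0.0,"wy":0.0,"wz":0.0,"grip":1.0}
    - {"x":0.034,"y":-0.015,"z":0.0,"wx":0.0,"wy":0.0,"wz":0.0,"grip":1.0}
    - {"x":0.034,"y":-0.015,"z":0.0,"wx":0.0,"wy":0.0,"wz":0.0,"grip":1.0}
    - {"x":0.034,"y":-0.015,"z":0.0,"wx":0.0,"wy":0.0,"wz":0.0,"grip":1.0}
    - {"x":0.034,"y":-0.014,"z":0.0,"wx":0.0,"wy":0.0,"wz":0.0,"grip":1.0}
    - {"x":0.034,"y":-0.014,"z":0.0,"wx":0.0,"wy":0.0,"wz":0.0,"grip":1.0}
    - {"x":0.0,"y":0.0,"z":0.0,"wx":0.0,"wy":0.0,"wz":0.0,"grip":1.0}
    - {"x":0.0,"y":0.0,"z":0.0,"wx":0.0,"wy":0.0,"wz":0.0,"grip":1.0}

```text
clock: 42.28
eef_pos: [486.6, 306.7, 127.7]
eef_rot: [-3.141, 0.001, 1.241]
wrist_force: [-0.4, -0.3, 0.4]
finger_gap: 94.1
```

```bash
python3 go.py 487.7 306.8 24.9; python3 - <<'E'
from h import *
for n in ("top",):
    im,d=manip.camera(n); cv2.imwrite(f"pics/{n}16.png",im[:,:,::-1]); np.save(f"pics/{n}16d.npy",d)
E
python3 c.py 16 | grep " 121"
```

```text
t 42.27 pos [486.6 306.7 127.7] rpy [-1.7995e+02  6.0000e-02  7.1080e+01] gap 94.1 F [-0.4 -0.3  0.4]
shift mm tool [  0.6   1.1 102.8] len 102.8
[169.3 242.5] 426 121 moment [597.3 335.6] circ 588.1 338.9 32.1 rect [599.1 335.8] [64.3 37.6] 74.6
[355.5 283.3] 302 121 moment [522.3 -63.6] circ 519.0 -61.7 23.8 rect [522.4 -65.2] [46.5 36.1] 46.7
[184.2 294.9] 451 121 moment [487.2 298.5] circ 487.3 298.2 32.3 rect [487.  298.8] [36.4 56.3] 70.3
```

Request:
play_rows:
  commands:
    - {"x":0.0,"y":0.0,"z":0.03,"wx":0.0,"wy":0.0,"wz":0.0,"grip":1.0}
    - {"x":0.0,"y":0.0,"z":0.03,"wx":0.0,"wy":0.0,"wz":0.0,"grip":1.0}
    - {"x":0.0,"y":0.0,"z":0.025,"wx":0.0,"wy":0.0,"wz":0.0,"grip":1.0}
    - {"x":0.0,"y":0.0,"z":0.018,"wx":0.0,"wy":0.0,"wz":0.0,"grip":1.0}
    - {"x":0.0,"y":0.0,"z":0.0,"wx":0.0,"wy":0.0,"wz":0.0,"grip":1.0}
    - {"x":0.0,"y":0.0,"z":0.0,"wx":0.0,"wy":0.0,"wz":0.0,"grip":1.0}

```text
clock: 43.08
eef_pos: [487.4, 307.3, 26.6]
eef_rot: [3.141, -0.001, 1.24]
wrist_force: [0.1, 0.0, 0.3]
finger_gap: 94.1
```

```bash
python3 go.py 487.7 306.8 24.9
```

```text
t 43.08 pos [487.4 307.3  26.6] rpy [ 1.7995e+02 -6.0000e-02  7.1060e+01] gap 94.1 F [0.1 0.  0.3]
shift mm tool [-0.4  0.5  1.7] len 1.8
```

Request:
play_rows:
  commands:
    - {"x":0.0,"y":0.0,"z":0.001,"wx":0.0,"wy":0.0,"wz":0.0,"grip":0.4}
    - {"x":0.0,"y":0.0,"z":0.0,"wx":0.0,"wy":0.0,"wz":0.0,"grip":0.4}
    - {"x":0.0,"y":0.0,"z":0.0,"wx":0.0,"wy":0.0,"wz":0.0,"grip":0.4}
    - {"x":0.0,"y":0.0,"z":0.0,"wx":0.0,"wy":0.0,"wz":0.0,"grip":0.4}
    - {"x":0.0,"y":0.0,"z":0.0,"wx":0.0,"wy":0.0,"wz":0.0,"grip":0.4}
    - {"x":0.0,"y":0.0,"z":0.0,"wx":0.0,"wy":0.0,"wz":0.0,"grip":0.4}
    - {"x":0.0,"y":0.0,"z":0.0,"wx":0.0,"wy":0.0,"wz":0.0,"grip":0.4}
  squeeze: 30

```text
clock: 43.95
eef_pos: [486.9, 307.3, 24.8]
eef_rot: [3.141, -0.0, 1.24]
wrist_force: [1.0, -1.0, 2.2]
finger_gap: 56.6
```

Request:
play_rows:
  commands:
    - {"x":0.0,"y":0.0,"z":-0.01,"wx":0.0,"wy":0.0,"wz":0.0,"grip":0.4}
    - {"x":0.0,"y":0.0,"z":-0.025,"wx":0.0,"wy":0.0,"wz":0.0,"grip":0.4}
    - {"x":0.0,"y":0.0,"z":-0.035,"wx":0.0,"wy":0.0,"wz":0.0,"grip":0.4}
    - {"x":0.0,"y":0.0,"z":0.0,"wx":0.0,"wy":0.0,"wz":0.0,"grip":0.4}

```text
clock: 44.45
eef_pos: [487.8, 307.9, 96.9]
eef_rot: [3.139, -0.003, 1.241]
wrist_force: [-0.0, 0.5, -4.4]
finger_gap: 56.7
```

```bash
python3 go.py 533.3 9.1 96
```

```text
t 44.45 pos [487.8 307.9  96.9] rpy [179.84  -0.18  71.08] gap 56.7 F [-0.   0.5 -4.4]
shift mm tool [-267.9  139.9    0.4] len 302.2
```

Request:
play_rows:
  commands:
    - {"x":-0.02,"y":0.01,"z":0.0,"wx":0.0,"wy":0.0,"wz":0.0,"grip":0.4}
    - {"x":-0.035,"y":0.018,"z":0.0,"wx":0.0,"wy":0.0,"wz":0.0,"grip":0.4}
    - {"x":-0.035,"y":0.019,"z":0.0,"wx":0.0,"wy":0.0,"wz":0.0,"grip":0.4}
    - {"x":-0.035,"y":0.019,"z":0.0,"wx":0.0,"wy":0.0,"wz":0.0,"grip":0.4}
    - {"x":-0.035,"y":0.019,"z":0.0,"wx":0.0,"wy":0.0,"wz":0.0,"grip":0.4}
    - {"x":-0.036,"y":0.019,"z":0.0,"wx":0.0,"wy":0.0,"wz":0.0,"grip":0.4}
    - {"x":-0.036,"y":0.018,"z":0.0,"wx":0.0,"wy":0.0,"wz":0.0,"grip":0.4}
    - {"x":-0.036,"y":0.018,"z":0.0,"wx":0.0,"wy":0.0,"wz":0.0,"grip":0.4}
    - {"x":0.0,"y":0.0,"z":0.02,"wx":0.0,"wy":0.0,"wz":0.0,"grip":0.4}
    - {"x":0.0,"y":0.0,"z":0.025,"wx":0.0,"wy":0.0,"wz":0.0,"grip":0.4}
    - {"x":0.0,"y":0.0,"z":0.015,"wx":0.0,"wy":0.0,"wz":0.0,"grip":0.4}
    - {"x":0.0,"y":0.0,"z":0.0,"wx":0.0,"wy":0.0,"wz":0.0,"grip":0.4}
    - {"x":0.0,"y":0.0,"z":0.0,"wx":0.0,"wy":0.0,"wz":0.0,"grip":0.4}

```text
clock: 46.08
eef_pos: [532.6, 8.3, 35.2]
eef_rot: [3.141, -0.0, 1.241]
wrist_force: [-0.6, 0.2, -4.5]
finger_gap: 56.7
```

```bash
python3 go.py 533.3 9.1 25.6;python3 tips.py 17|tail -1
```

```text
t 46.08 pos [532.6   8.3  35.2] rpy [ 1.7996e+02 -1.0000e-02  7.1080e+01] gap 56.7 F [-0.6  0.2 -4.5]
shift mm tool [1.  0.4 9.6] len 9.7
crop origin 193 176
```

View pics/sz17.png

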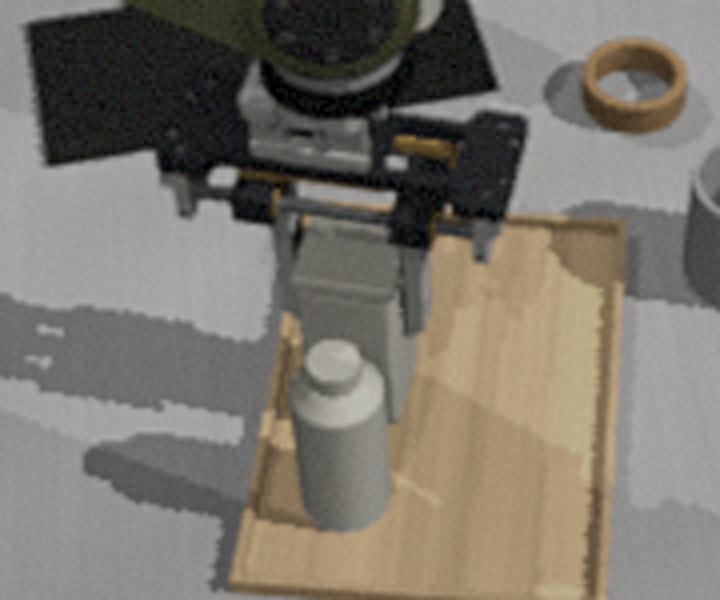

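Request:
play_rows:
  commands:
    - {"x":0.001,"y":0.0,"z":0.005,"wx":0.0,"wy":0.0,"wz":0.0,"grip":0.4}
    - {"x":0.0,"y":0.0,"z":0.004,"wx":0.0,"wy":0.0,"wz":0.0,"grip":0.4}
    - {"x":0.0,"y":0.0,"z":0.001,"wx":0.0,"wy":0.0,"wz":0.0,"grip":0.4}
    - {"x":0.0,"y":0.0,"z":0.0,"wx":0.0,"wy":0.0,"wz":0.0,"grip":0.4}
    - {"x":0.0,"y":0.0,"z":0.0,"wx":0.0,"wy":0.0,"wz":0.0,"grip":0.4}

```text
clock: 46.75
eef_pos: [533.4, 9.0, 26.1]
eef_rot: [3.14, -0.0, 1.241]
wrist_force: [-3.9, -1.9, 12.4]
finger_gap: 56.7
```

Request:
play_rows:
  commands:
    - {"x":0.0,"y":0.0,"z":0.0,"wx":0.0,"wy":0.0,"wz":0.0,"grip":0.7}
    - {"x":0.0,"y":0.0,"z":0.0,"wx":0.0,"wy":0.0,"wz":0.0,"grip":1.0}
    - {"x":0.0,"y":0.0,"z":0.0,"wx":0.0,"wy":0.0,"wz":0.0,"grip":1.0}
    - {"x":0.0,"y":0.0,"z":0.0,"wx":0.0,"wy":0.0,"wz":0.0,"grip":1.0}
    - {"x":0.0,"y":0.0,"z":0.0,"wx":0.0,"wy":0.0,"wz":0.0,"grip":1.0}
    - {"x":0.0,"y":0.0,"z":-0.02,"wx":0.0,"wy":0.0,"wz":0.0,"grip":1.0}
    - {"x":0.0,"y":0.0,"z":-0.03,"wx":0.0,"wy":0.0,"wz":0.0,"grip":1.0}
    - {"x":0.0,"y":0.0,"z":-0.03,"wx":0.0,"wy":0.0,"wz":0.0,"grip":1.0}
    - {"x":0.0,"y":0.0,"z":-0.03,"wx":0.0,"wy":0.0,"wz":0.0,"grip":1.0}
    - {"x":0.0,"y":0.0,"z":0.0,"wx":0.0,"wy":0.0,"wz":0.0,"grip":1.0}

```text
clock: 48.0
eef_pos: [533.7, 9.3, 136.6]
eef_rot: [3.138, -0.001, 1.241]
wrist_force: [0.2, 0.0, -0.9]
finger_gap: 94.2
```

```bash
python3 go.py 585.7 342.3 130
```

```text
t 48.0 pos [533.7   9.3 136.6] rpy [ 1.7979e+02 -6.0000e-02  7.1080e+01] gap 94.2 F [ 0.2  0.  -0.9]
shift mm tool [331.9 -58.8   6.7] len 337.1
```

Request:
play_rows:
  commands:
    - {"x":0.037,"y":-0.006,"z":0.0,"wx":0.0,"wy":0.0,"wz":0.0,"grip":1.0}
    - {"x":0.037,"y":-0.006,"z":0.0,"wx":0.0,"wy":0.0,"wz":0.0,"grip":1.0}
    - {"x":0.037,"y":-0.006,"z":0.0,"wx":0.0,"wy":0.0,"wz":0.0,"grip":1.0}
    - {"x":0.037,"y":-0.006,"z":0.0,"wx":0.0,"wy":0.0,"wz":0.0,"grip":1.0}
    - {"x":0.037,"y":-0.007,"z":0.0,"wx":0.0,"wy":0.0,"wz":0.0,"grip":1.0}
    - {"x":0.037,"y":-0.007,"z":0.0,"wx":0.0,"wy":0.0,"wz":0.0,"grip":1.0}
    - {"x":0.037,"y":-0.007,"z":0.0,"wx":0.0,"wy":0.0,"wz":0.0,"grip":1.0}
    - {"x":0.037,"y":-0.007,"z":0.0,"wx":0.0,"wy":0.0,"wz":0.0,"grip":1.0}
    - {"x":0.036,"y":-0.006,"z":0.0,"wx":0.0,"wy":0.0,"wz":0.0,"grip":1.0}
    - {"x":0.0,"y":0.0,"z":0.0,"wx":0.0,"wy":0.0,"wz":0.0,"grip":1.0}
    - {"x":0.0,"y":0.0,"z":0.0,"wx":0.0,"wy":0.0,"wz":0.0,"grip":1.0}

```text
clock: 49.38
eef_pos: [585.2, 341.5, 133.5]
eef_rot: [-3.141, 0.001, 1.24]
wrist_force: [-0.0, 0.1, -0.3]
finger_gap: 93.9
```

```bash
python3 go.py 585.7 342.3 22.5; python3 - <<'E'
from h import *
for n in ("top",):
    im,d=manip.camera(n); cv2.imwrite(f"pics/{n}18.png",im[:,:,::-1]); np.save(f"pics/{n}18d.npy",d)
E
python3 c.py 18 | grep " 121"
```

```text
t 49.38 pos [585.2 341.5 133.5] rpy [-1.7994e+02  7.0000e-02  7.1070e+01] gap 93.9 F [-0.   0.1 -0.3]
shift mm tool [  1.    0.3 111. ] len 111.0
[169.1 247.4] 641 121 moment [586.9 335.6] circ 586.7 337.4 32.2 rect [586.8 336.7] [61.9 57.5] 1.7
[321.8 276.4] 708 121 moment [534.6   8.5] circ 534.6 8.1 38.1 rect [534.5   8.5] [56.8 56.6] 71.2
[355.5 283.2] 310 121 moment [522.3 -63.6] circ 519.2 -61.8 23.9 rect [522.4 -65.2] [46.5 36.1] 46.7
```

View pics/top18.png

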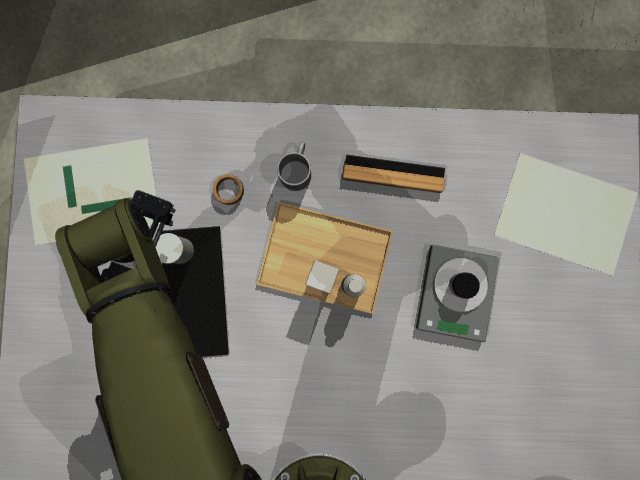

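Request:
play_rows:
  commands:
    - {"x":0.0,"y":0.0,"z":0.03,"wx":0.0,"wy":0.0,"wz":0.0,"grip":1.0}
    - {"x":0.0,"y":0.0,"z":0.03,"wx":0.0,"wy":0.0,"wz":0.0,"grip":1.0}
    - {"x":0.0,"y":0.0,"z":0.03,"wx":0.0,"wy":0.0,"wz":0.0,"grip":1.0}
    - {"x":0.0,"y":0.0,"z":0.021,"wx":0.0,"wy":0.0,"wz":0.0,"grip":1.0}
    - {"x":0.0,"y":0.0,"z":0.0,"wx":0.0,"wy":0.0,"wz":0.0,"grip":1.0}
    - {"x":0.0,"y":0.0,"z":0.0,"wx":0.0,"wy":0.0,"wz":0.0,"grip":1.0}

```text
clock: 50.18
eef_pos: [586.2, 342.3, 25.0]
eef_rot: [3.14, -0.001, 1.24]
wrist_force: [0.4, 0.3, 0.6]
finger_gap: 94.1
```

```bash
python3 go.py 585.7 342.3 22.5
```

```text
t 50.17 pos [586.2 342.3  25. ] rpy [ 1.7993e+02 -8.0000e-02  7.1060e+01] gap 94.1 F [0.4 0.3 0.6]
shift mm tool [-0.1 -0.5  2.5] len 2.6
```

Request:
play_rows:
  commands:
    - {"x":0.0,"y":0.0,"z":0.001,"wx":0.0,"wy":0.0,"wz":0.0,"grip":0.5}
    - {"x":0.0,"y":0.0,"z":0.0,"wx":0.0,"wy":0.0,"wz":0.0,"grip":0.5}
    - {"x":0.0,"y":0.0,"z":0.0,"wx":0.0,"wy":0.0,"wz":0.0,"grip":0.5}
    - {"x":0.0,"y":0.0,"z":0.0,"wx":0.0,"wy":0.0,"wz":0.0,"grip":0.5}
    - {"x":0.0,"y":0.0,"z":0.0,"wx":0.0,"wy":0.0,"wz":0.0,"grip":0.5}
    - {"x":0.0,"y":0.0,"z":0.0,"wx":0.0,"wy":0.0,"wz":0.0,"grip":0.5}
    - {"x":0.0,"y":0.0,"z":0.0,"wx":0.0,"wy":0.0,"wz":0.0,"grip":0.5}
  squeeze: 30

```text
clock: 51.05
eef_pos: [585.6, 342.2, 22.9]
eef_rot: [3.141, -0.0, 1.24]
wrist_force: [-0.2, -1.9, 3.4]
finger_gap: 65.6
```

Request:
play_rows:
  commands:
    - {"x":0.0,"y":0.0,"z":-0.01,"wx":0.0,"wy":0.0,"wz":0.0,"grip":0.5}
    - {"x":0.0,"y":0.0,"z":-0.02,"wx":0.0,"wy":0.0,"wz":0.0,"grip":0.5}
    - {"x":0.0,"y":0.0,"z":-0.025,"wx":0.0,"wy":0.0,"wz":0.0,"grip":0.5}
    - {"x":0.0,"y":0.0,"z":0.0,"wx":0.0,"wy":0.0,"wz":0.0,"grip":0.5}

```text
clock: 51.55
eef_pos: [586.6, 342.8, 80.6]
eef_rot: [3.138, -0.003, 1.24]
wrist_force: [0.2, 0.0, -3.6]
finger_gap: 65.2
```

```bash
python3 go.py 547.5 87.7 78
```

```text
t 51.55 pos [586.6 342.8  80.6] rpy [179.82  -0.19  71.07] gap 65.2 F [ 0.2  0.  -3.6]
shift mm tool [-254.    45.8    1.9] len 258.0
```

Request:
play_rows:
  commands:
    - {"x":-0.02,"y":0.004,"z":0.0,"wx":0.0,"wy":0.0,"wz":0.0,"grip":0.5}
    - {"x":-0.035,"y":0.006,"z":0.0,"wx":0.0,"wy":0.0,"wz":0.0,"grip":0.5}
    - {"x":-0.035,"y":0.006,"z":0.0,"wx":0.0,"wy":0.0,"wz":0.0,"grip":0.5}
    - {"x":-0.035,"y":0.006,"z":0.0,"wx":0.0,"wy":0.0,"wz":0.0,"grip":0.5}
    - {"x":-0.035,"y":0.007,"z":0.0,"wx":0.0,"wy":0.0,"wz":0.0,"grip":0.5}
    - {"x":-0.035,"y":0.007,"z":0.0,"wx":0.0,"wy":0.0,"wz":0.0,"grip":0.5}
    - {"x":-0.035,"y":0.006,"z":0.0,"wx":0.0,"wy":0.0,"wz":0.0,"grip":0.5}
    - {"x":-0.023,"y":0.004,"z":0.0,"wx":0.0,"wy":0.0,"wz":0.0,"grip":0.5}
    - {"x":0.0,"y":0.0,"z":0.02,"wx":0.0,"wy":0.0,"wz":0.0,"grip":0.5}
    - {"x":0.0,"y":0.0,"z":0.025,"wx":0.0,"wy":0.0,"wz":0.0,"grip":0.5}
    - {"x":0.0,"y":0.0,"z":0.0,"wx":0.0,"wy":0.0,"wz":0.0,"grip":0.5}
    - {"x":0.0,"y":0.0,"z":0.0,"wx":0.0,"wy":0.0,"wz":0.0,"grip":0.5}

```text
clock: 53.05
eef_pos: [547.2, 88.0, 33.3]
eef_rot: [3.141, -0.0, 1.241]
wrist_force: [1.1, 0.3, -2.7]
finger_gap: 65.6
```

```bash
python3 go.py 547.5 87.7 23.7
```

```text
t 53.05 pos [547.2  88.   33.3] rpy [ 1.7997e+02 -2.0000e-02  7.1080e+01] gap 65.6 F [ 1.1  0.3 -2.7]
shift mm tool [-0.2  0.3  9.6] len 9.6
```

Request:
play_rows:
  commands:
    - {"x":0.0,"y":0.0,"z":0.005,"wx":0.0,"wy":0.0,"wz":0.0,"grip":0.5}
    - {"x":0.0,"y":0.0,"z":0.003,"wx":0.0,"wy":0.0,"wz":0.0,"grip":0.5}
    - {"x":0.0,"y":0.0,"z":0.001,"wx":0.0,"wy":0.0,"wz":0.0,"grip":0.5}
    - {"x":0.0,"y":0.0,"z":0.0,"wx":0.0,"wy":0.0,"wz":0.0,"grip":0.5}
    - {"x":0.0,"y":0.0,"z":0.0,"wx":0.0,"wy":0.0,"wz":0.0,"grip":0.5}

```text
clock: 53.68
eef_pos: [547.0, 87.9, 23.9]
eef_rot: [3.141, -0.0, 1.24]
wrist_force: [-1.2, 0.4, 1.3]
finger_gap: 65.8
```

Request:
play_rows:
  commands:
    - {"x":0.0,"y":0.0,"z":0.0,"wx":0.0,"wy":0.0,"wz":0.0,"grip":0.75}
    - {"x":0.0,"y":0.0,"z":0.0,"wx":0.0,"wy":0.0,"wz":0.0,"grip":1.0}
    - {"x":0.0,"y":0.0,"z":0.0,"wx":0.0,"wy":0.0,"wz":0.0,"grip":1.0}
    - {"x":0.0,"y":0.0,"z":0.0,"wx":0.0,"wy":0.0,"wz":0.0,"grip":1.0}
    - {"x":0.0,"y":0.0,"z":0.0,"wx":0.0,"wy":0.0,"wz":0.0,"grip":1.0}
    - {"x":0.0,"y":0.0,"z":-0.02,"wx":0.0,"wy":0.0,"wz":0.0,"grip":1.0}
    - {"x":0.0,"y":0.0,"z":-0.03,"wx":0.0,"wy":0.0,"wz":0.0,"grip":1.0}
    - {"x":0.0,"y":0.0,"z":-0.03,"wx":0.0,"wy":0.0,"wz":0.0,"grip":1.0}
    - {"x":0.0,"y":0.0,"z":-0.035,"wx":0.0,"wy":0.0,"wz":0.0,"grip":1.0}
    - {"x":0.04,"y":-0.02,"z":0.0,"wx":0.0,"wy":0.0,"wz":0.0,"grip":1.0}
    - {"x":0.04,"y":-0.02,"z":0.0,"wx":0.0,"wy":0.0,"wz":0.0,"grip":1.0}
    - {"x":0.04,"y":-0.02,"z":0.0,"wx":0.0,"wy":0.0,"wz":0.0,"grip":1.0}
    - {"x":0.04,"y":-0.02,"z":0.0,"wx":0.0,"wy":0.0,"wz":0.0,"grip":1.0}
    - {"x":0.04,"y":-0.02,"z":0.0,"wx":0.0,"wy":0.0,"wz":0.0,"grip":1.0}
    - {"x":0.04,"y":-0.02,"z":0.0,"wx":0.0,"wy":0.0,"wz":0.0,"grip":1.0}
    - {"x":0.04,"y":-0.02,"z":0.0,"wx":0.0,"wy":0.0,"wz":0.0,"grip":1.0}
    - {"x":0.0,"y":0.0,"z":0.0,"wx":0.0,"wy":0.0,"wz":0.0,"grip":1.0}
    - {"x":0.0,"y":0.0,"z":0.0,"wx":0.0,"wy":0.0,"wz":0.0,"grip":1.0}

```text
clock: 55.92
eef_pos: [505.4, 397.7, 138.4]
eef_rot: [-3.141, 0.0, 1.24]
wrist_force: [-0.1, -0.5, -0.4]
finger_gap: 93.9
```

```bash
python3 - <<'E'
from h import *
for n in ("top","side"):
    im,d=manip.camera(n); cv2.imwrite(f"pics/{n}20.png",im[:,:,::-1]); np.save(f"pics/{n}20d.npy",d)
E
python3 c.py 20; for k in 0 20; do echo == $k; python3 m.py $k | grep -E "top|side \((116|44|26)"; done
```

```text
[285.1 269.2] 736 115 moment [547.9  87.3] circ 547.9 87.2 32.7 rect [548.3  87.6] [64.1 64.2] 1.7
[285.1 269.2] 736 121 moment [547.8  86.9] circ 547.8 86.8 32.6 rect [548.2  87.2] [63.8 63.9] 1.7
[321.9 276.3] 696 115 moment [535.    8.2] circ 534.6 8.1 38.3 rect [534.9   8.3] [57.1 55.9] 71.2
[321.9 276.3] 696 121 moment [535.    8.2] circ 534.6 8.1 38.1 rect [534.9   8.3] [56.8 55.7] 71.2
[355.6 283.2] 299 115 moment [522.2 -64.3] circ 518.6 -61.8 23.8 rect [522.3 -65.6] [46.7 36.3] 46.5
[355.6 283.2] 299 121 moment [522.3 -63.8] circ 518.7 -61.4 23.7 rect [522.3 -65.2] [46.5 36.1] 46.5
== 0
top bench z 1.5070151216808287
top (116, 132) px [321. 276.] area 703 mean [534.8  10.2 121. ] mid [534.6  10.1 122.4] ext [69.2 67.4 12.4]
top (116, 132) px [355. 285.] area 136 mean [517.6 -61.6 126.6] mid [517.6 -61.5 123.8] ext [27.4 27.2 15.6]
top (101, 132) px [285. 269.] area 734 mean [548.9  87.  115.1] mid [548.4  87.7 113.9] ext [64.4 64.7 15.9]
top (101, 132) px [321. 276.] area 711 mean [534.8  10.3 121. ] mid [534.6  10.2 121.4] ext [69.2 67.7 14.3]
top (101, 132) px [354. 285.] 
[... 3799 characters left out ...]
-74.   51.9] ext [49.7 25.9 15.8]
side (44, 60) px [294. 410.] area 101 mean [ 522.4 -332.4   51.5] mid [ 522.6 -329.2   51.8] ext [51.3 18.5 15.6]
side (26, 38) px [381. 225.] area 71 mean [780.5 110.   32.3] mid [777.7 105.5  32. ] ext [50.1 22.6 11.7]
side (26, 38) px [381. 244.] area 96 mean [766.6  48.8  32. ] mid [771.5  53.6  31.9] ext [69.  26.5 11.6]
side (26, 38) px [280. 300.] area 68 mean [516.5 -79.6  31.9] mid [515.7 -76.2  31.8] ext [48.4 22.  11.6]
side (26, 38) px [295. 408.] area 2469 mean [ 523.4 -320.    32.8] mid [ 524.3 -308.2   32. ] ext [127.5 129.   11.9]
side (26, 38) px [240. 406.] area 251 mean [ 422.9 -301.7   27.4] mid [ 423.4 -299.5   28.2] ext [30.2 66.9  4.4]
```

View pics/top20.png

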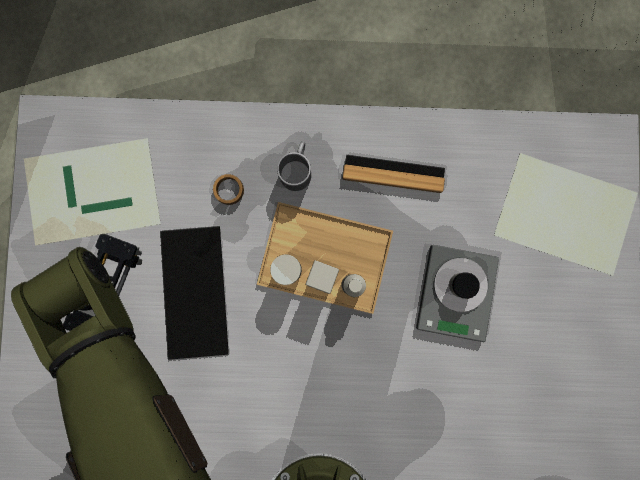

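View pics/side20.png

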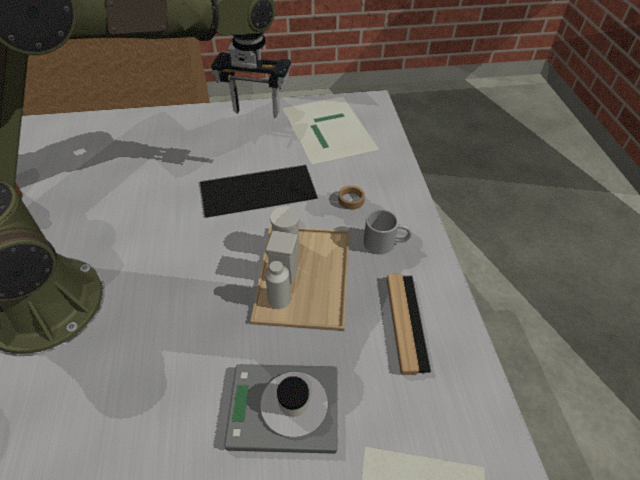

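Everything is upright and in place. Compared with the first pictures, the tub and bottle are back within about 1 mm and the canister within about 2 mm. The bystanders haven't moved. Handing in.

```bash
python3 -c "
from cell import manip
print(manip.sign_off()); s=manip.read_state(); print(s['clock'],s['wrist_force'])"
```

```text
the job is handed in; nothing more can be done
None
the job is handed in; nothing more can be done
```

The job is done and handed in at about 56 s. I moved the tub, canister and bottle onto the mat, set the pot on the scale pan with all three still there, then put the bottle, canister and tub back in the tray.

**Last checks (before/after pictures, both cameras):**

| Item | Result |
|---|---|
| Pot | within about 1 mm of the pan centre |
| Tub | about 1 mm from its start |
| Bottle | less than 1 mm from its start |
| Canister | about 2 mm from its start along the row, angle within 0.1° |
| Mug | same position within measurement noise |
| Squeegee, tape | look unmoved in the pictures |

All four objects stand upright. The gripper is open, well clear of everything.

**Disagreements:**
- **Fingertip height:** the cameras showed the fingertips about 41 mm higher than the reported TCP height. I checked this at three heights and used the camera value throughout; the contacts on setting down agreed with it.
- **Camera offset:** the two cameras differ by about 2 mm in x, which is within the stated calibration.

The largest wrist force I saw was about 13 N, when setting the canister down. I only saw the force at the end of each move, so brief peaks in between would not show.

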